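# Load a chocolate mould and step it under the filling nozzle

### The job

Load the white chocolate mould into the filling stand: set it on the ledge with its plain end started in the mouth of the carriage's guide and let go of it, then take it by the tongue at its other end and slide it fully home against the stop. Then step the carriage so that the nozzle points first at the middle of the large cavity, which sets slowest, pause there for a good second as for a fill, and move on to the middle of the small cavity, leaving it there with the mould still home. Leave the pepper jar and the salt shaker where they are.

Things in the scene. Friction and masses are not known exactly. Their poses are not given: they have to be found in the camera images.
- mould: loose white plastic mould, a slab 60 (x) x 120 (y) x 22 (z) mm, 0.22 kg, lying face up; origin at the centre of its underside, +y toward the end with the tongue. Two round cavities 13 mm deep in its top, with dark steel floors, 34 mm and 22 mm across. Carry it by its 60 mm width
- mould_nose (a point): middle of the lower edge of the mould's plain end (mould frame 0, -60, 0 mm; the last 8 mm of this end are narrowed to 54 mm)
- mould_tongue (a point): centre of the tongue (mould frame 0, 84, 16 mm), 30 mm wide (x), 12 mm thick, standing out 42 mm beyond the slab's end, its top level with the slab's; pinch it across x
- large_cavity (a point): centre of the 34 mm cavity at the mould's top (mould frame -8, -18, 22 mm)
- small_cavity (a point): centre of the 22 mm cavity at the mould's top (mould frame 12, 34, 22 mm)
- stand: fixed filling stand: base plate 180 x 180 mm, a column (170 mm) at its far side holds a steel hopper (60 mm across, top at 209 mm). Origin on the worktop below the nozzle; +x away from the robot to the column, +y left. A carriage runs on it on x-y slides (6 N friction, no turning): 45 mm either way along y and 35 mm along x from centred under the nozzle
- nozzle_tip (a point): the hopper's fixed downward nozzle tip, 80 mm above the worktop, 14 mm above a loaded mould
- guide_stop (a point): carriage: middle of the end stop's face, on the bed, 44 mm above the worktop; axes as the stand's. The mould is fully home when its plain end touches this face. Lips along the guide, 26 mm above the bed, overhang the mould's edges by about 3 mm, so it goes in only by sliding lengthwise along -y
- guide_mouth (a point): carriage: middle of the guide's open +y end, on the bed, 122 mm from the stop. Guide 64 mm wide between side rails, which stop fingers on the mould's sides. Flared cheeks reach 11 mm out from the mouth; between them a ledge 26 mm wide continues the bed for 49 mm outside and bears the mould while it is started
- carriage_knob (a point): black upright knob at the front of the carriage, 22 mm across, for moving it; this point is at mid grip height, 64 mm above the worktop, 90 mm in -x from the carriage's middle; the knob's bracket lies 20 mm below and the knob's top 14 mm above this point
- pepper_jar: glass jar with black cap, 49 mm across, 118 mm high, bystander; origin at the centre of its underside
- salt_shaker: glass shaker with grey metal top, 44 mm across, 90 mm high, bystander; origin at the centre of its underside

How it is judged:
By the outcome, as a careful person would: the job done as asked, in the order asked, and still so for the second after the job is handed in, with the robot touching nothing.
It also fails if it takes over 72 s, if anything falls off the work surface, if the arm or the gripper's body presses on something with over 40 N, if the wrist force passes 120 N, or if a joint passes its speed limit or range.

### The arm

A 6-joint arm with a two-finger parallel gripper is mounted at the origin on a cart in front of the work surface, level with it; the furniture and walls round the work are solid. World frame = base frame: x ahead of the robot, y to its left, z up, the work surface at z = 0. Lengths are in m, angles in degrees, forces in N, time in s.
With the tool pointing down it reaches from about 0.35 to 0.875 m from the base axis. Payload 4.2 kg.
Tool frame: the origin (TCP) lies on the centre line of the jaws, within the pads' length; the fingertips stand 19 mm ahead of it and the grasp point (between the pads) is the TCP; x points along the fingers, y is the direction in which the jaws open and shut, and the axes are right-handed (so a half turn about x gives the same grasp; the last joint's range is limited). The gripper opens to 87 mm and grips with 3 to 60 N. Pads are 19 mm wide; open, the fingers measure 117 mm over their backs; the gripper's body (75 mm by 190 mm) begins 51 mm behind the grasp point.
Start: joints at [82.712, 22.042, 0.453, 0, -68.411, -14.817], TCP at [0.235, 0.579, 0.242] pointing down, gripper open.
Joint ranges: [-179.83, 179.83], [-69.29, 118.12], [-61.27, 80.66], [-181.25, 117.63], [-171.15, -9.14], [-177.46, 177.46]. Speed limits (degrees/s): [159.86, 159.86, 180, 180, 180, 180].

### API

Orientations are given as a 3x3 rotation matrix whose columns are the frame's x, y, z axes.
In Python, from station import r, viewer, job, spotter gives the robot as it stands.
- The arm moves only by the tool play_rows, never from a script. Its argument "commands" is a list of rows, each an object of numbers: "fingers": the gripper command: -1 is fully open, 1 is shut, values between are in proportion; "tx", "ty", "tz": the shift along the tool's x, y, z normalised to -1 to 1, where 1 is 750 mm; "ax", "ay", "az": the turn, a rotation vector about the tool's x, y, z normalised to -1 to 1, where 1 is pi rad. In form: [{"fingers": .., "tx": .., "ty": .., "tz": .., "ax": .., "ay": .., "az": ..}, ...]. A call has 1 to 5 rows; each row is the pose to reach, as a shift and turn from the pose commanded when the call began, along the tool's axes at that moment, turning the shorter way round; what a row does not reach only later rows make up. A row lasts 1/12 s, in which the tool goes at most 41.7 mm and 7.16 degrees, less where a joint would pass 70% of its speed; a pose out of reach is approached as far as the arm can. A call with a number of a shift or a turn outside -1 to 1 is refused whole. A call with a gripper value outside its range is refused whole. The fingers move at their own pace and stop on an object; the grip force is fixed at half the most. Time passes only in rows, so rows that repeat a pose let the fingers close. It gives the time, the measured TCP pose, the force and the opening at its end, in the units of the state.
- r.sense(): the state, without advancing time (a new reading comes with each control period).
- viewer.capture(name): name is "side" or "top" or "wrist"; returns a dict with "image" (420x560x3 uint8, red, green, blue), "fx", "fy", "cx", "cy" (pixels), "dist" ([k1, k2, p1, p2, k3] as OpenCV has them; the pictures are not rectified), "R" (3x3) and "t" (3): a world point X has camera coordinates R X + t; the wrist camera has in their place "mount" (4x4, takes a point from camera to tool coordinates, whose origin is the TCP and whose axes are the tool frame's). Camera axes: x right, y down, z forward; pixel columns grow to the right and rows downward; lengths in m; the calibration is good to about 2 mm. A picture is of the moment at which its call begins: read the wrist's pose just before it. There is no depth.
- job.finish_job(): hands the job in, once; it reports no verdict.
Trained networks look in a picture, given as the dict that the camera call returned (one of the last four; its "shot" number tells which), for a name from the list of things; names that differ only in an ending like _2 or _b are one class to them, and where a whole thing is asked for, a point or a joint stands for the part that bears it (a point fixed in the world has none). Each returns a list of dicts, best first, with "score" (0 to 1); they miss things now and then, are a little off and sometimes report something else, mostly with a low value. They report only what shows in the picture. A call takes as long as a camera call.
- spotter.find_in(name, picture): "uv" ([column, row] in pixels, amid what is visible of it).
- spotter.silhouettes(name, picture): "region" (420x560 bool, what is visible of it) and "uv" ([column, row] in pixels, amid what is visible of it).
The state is a dict: "time_s": time; "joints": joint angles; "joint_velocities": joint speeds; "effort": joint torques, N m; "tcp_pos": TCP position; "ee_rot": TCP orientation; "wrist_force": force on the tool from outside, world axes, zero at the start; "moment": the same for the moment, N m; "gripper_width": opening from 0.0 (shut) to 1.0 (fully open).
Only numpy, scipy, OpenCV 4.12 (cv2) and the standard library are available. Lean on these libraries where they do the work, as an engineer would, in place of code of your own. Each camera call takes 0.05 s, during which the arm holds its last target. There are 200 camera calls.

## Working session

There is one attempt and no reset: what is moved stays moved. The work goes in short steps, Python scripts to look and compute and a tool call to move; the robot and the scene stay as the last step left them, time stands still between calls to the robot, and variables do not carry over. Pictures are saved under pics/ and viewed, about 8 in all and at most 12, crops included, and the job is handed in when it is done.

Besides the shell and the picture viewer there is one more tool, called as name(argument=value, ...) on one line, values as JSON. play_rows: Moves the arm, as the interface text tells. Its arguments: {"type":"object","properties":{"commands":{"type":"array"}},"required":["commands"]}

```bash
ls; mkdir -p pics
cat > h.py <<'E'
import numpy as np, cv2
from station import r, viewer, job, spotter
def cam(p):
    K=np.array([[p["fx"],0,p["cx"]],[0,p["fy"],p["cy"]],[0,0,1.]]); return K,np.array(p["dist"],float)
def Rt(p,s=None):
    if "R" in p: return np.array(p["R"]),np.array(p["t"])
    M=np.array(p["mount"]); T=np.eye(4); T[:3,:3]=s["ee_rot"]; T[:3,3]=s["tcp_pos"]
    C=np.linalg.inv(T@M); return C[:3,:3],C[:3,3]
def ray(p,uv,s=None):
    K,d=cam(p);R,t=Rt(p,s)
    q=cv2.undistortPoints(np.array([[uv]],float),K,d)[0,0]
    return -R.T@t, R.T@np.array([q[0],q[1],1])
def atz(p,uv,z,s=None):
    o,v=ray(p,uv,s); return o+v*(z-o[2])/v[2]
def proj(p,X,s=None):
    K,d=cam(p);R,t=Rt(p,s)
    return cv2.projectPoints(np.array(X,float).reshape(-1,1,3),cv2.Rodrigues(R)[0],t,K,d)[0][:,0]
def tri(obs):
    A=np.zeros((3,3));b=np.zeros(3)
    for o,v in obs:
        v=v/np.linalg.norm(v);P=np.eye(3)-np.outer(v,v);A+=P;b+=P@o
    return np.linalg.solve(A,b)
def save(p,n): cv2.imwrite("pics/"+n+".png",cv2.cvtColor(p["image"],cv2.COLOR_RGB2BGR))
E
python3 - <<'E'
from h import *
s=r.sense();print(s)
P={n:viewer.capture(n) for n in("side","top","wrist")}
im=[]
for n,p in P.items():
    save(p,n+"0")
    for k in ["mould","mould_tongue","mould_nose","large_cavity","small_cavity","stand","nozzle_tip","guide_stop","guide_mouth","carriage_knob","pepper_jar","salt_shaker"]:
        f=spotter.find_in(k,p)[:2]
        print(n,k,[(np.round(x["uv"],1).tolist(),round(x["score"],2)) for x in f])
E
```

```text
pics
{'time_s': 0.0, 'joints': array([ 8.27115578e+01,  2.20914022e+01,  3.80639593e-01, -2.93221920e-02,
       -6.84125898e+01, -1.48165273e+01]), 'joint_velocities': array([ 0.06270684, -0.00309417, -0.07314813,  0.09219904,  0.09793049,
        0.16320797]), 'effort': array([-2.94129250e-04, -3.90667963e+01,  1.87407589e+01,  4.22006607e+00,
        1.10374604e-02, -1.73522626e-04]), 'tcp_pos': array([0.23495872, 0.57854694, 0.24045783]), 'ee_rot': array([[-7.45148465e-04, -3.76478721e-01, -9.26424966e-01],
       [-2.07509359e-03, -9.26422646e-01,  3.76479447e-01],
       [-9.99997569e-01,  2.20295159e-03, -9.09061667e-05]]), 'wrist_force': array([-0.42115994,  0.12444126,  0.18114745]), 'moment': array([-0.01069174, -0.02820594, -0.03063232]), 'gripper_width': 0.9987229197724949}
side mould [([235.6, 245.9], 0.87)]
side mould_tongue [([237.1, 245.9], 0.84)]
side mould_nose [([234.7, 243.8], 0.83)]
side large_cavity [([235.9, 245.4], 0.58)]
side small_cavity [([233.6, 246.5], 0.72)]
side stand [([341.4, 240.9], 0.79)]
side nozzle_tip [([339.6, 239.3], 0.96), ([232.7, 243.6], 0.5
[... 356 characters left out ...]
p large_cavity [([262.2, 246.1], 0.62)]
top small_cavity [([261.7, 247.0], 0.96)]
top stand [([302.5, 152.8], 0.92)]
top nozzle_tip [([301.4, 151.8], 0.86)]
top guide_stop [([311.9, 173.6], 0.74)]
top guide_mouth [([315.0, 176.2], 0.85)]
top carriage_knob [([313.9, 172.9], 0.8)]
top pepper_jar [([155.4, 219.5], 0.84)]
top salt_shaker [([404.9, 183.1], 0.67)]
wrist mould [([544.6, 0.6], 0.39)]
wrist mould_tongue []
wrist mould_nose [([553.2, 3.4], 0.56)]
wrist large_cavity [([548.5, 1.0], 0.62)]
wrist small_cavity [([545.7, 1.2], 0.4)]
wrist stand [([554.4, 1.2], 0.55)]
wrist nozzle_tip []
wrist guide_stop []
wrist guide_mouth []
wrist carriage_knob []
wrist pepper_jar []
wrist salt_shaker []
```

Run:
```python
from h import *
for n in ("top","side"):
    i=cv2.imread(f"pics/{n}0.png"); c=i[90:310,130:430] if n=="top" else i[150:350,180:420]
    f=2.6 if n=="top" else 3
    cv2.imwrite(f"pics/{n}0c.png",cv2.resize(c,None,fx=f,fy=f,interpolation=cv2.INTER_CUBIC))
p=viewer.capture("top");q=viewer.capture("side")
for n,z in(("pepper_jar",.06),("salt_shaker",.045),("mould",.02),("stand",.05)):
    a=spotter.find_in(n,p)[0]["uv"];b=spotter.find_in(n,q)[0]["uv"]
    print(n,atz(p,a,z),atz(q,b,z),tri([ray(p,a),ray(q,b)]))
print(ray(p,(280,210)),ray(q,(280,210)))
```

```text
pepper_jar [0.45672473 0.43042946 0.06      ] [0.44811192 0.41273797 0.06      ] [0.45498652 0.43279389 0.05212393]
salt_shaker [ 0.52047721 -0.06963977  0.045     ] [ 0.52485997 -0.08110652  0.045     ] [ 0.52536659 -0.07249175  0.03822572]
mould [0.38777355 0.22210964 0.02      ] [0.40331826 0.21288462 0.02      ] [0.39635905 0.22098948 0.01585518]
stand [0.58294065 0.13192771 0.05      ] [0.58992556 0.10779352 0.05      ] [0.59294534 0.12938451 0.03705276]
(array([0.31635921, 0.17669759, 1.06465888]), array([ 0.14906154,  0.0047808 , -0.98885936])) (array([ 0.23690139, -0.6498976 ,  0.48267235]), array([ 0.26558206,  0.87304414, -0.40908819]))
```

View pics/top0c.png

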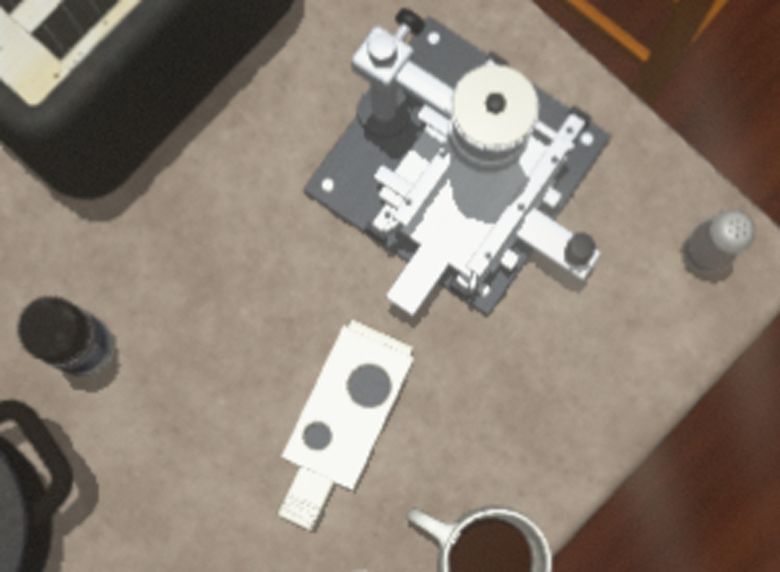

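View pics/side0c.png

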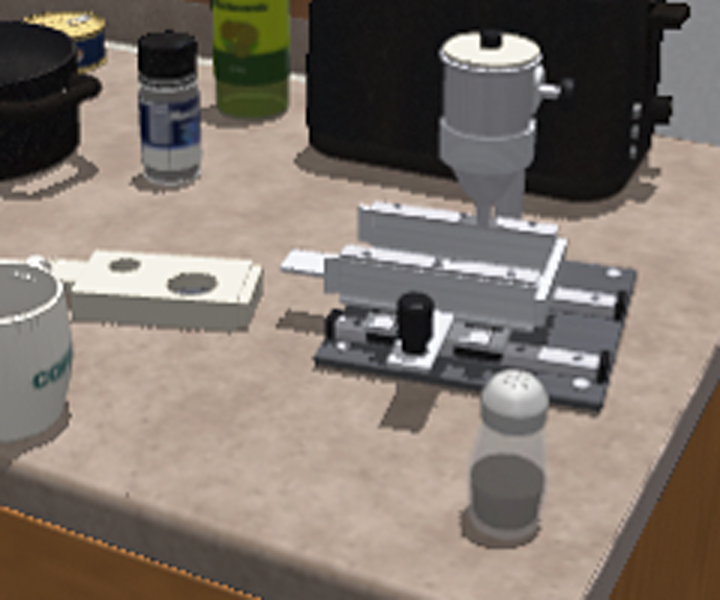

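Run:
```python
from h import *
p=viewer.capture("top");q=viewer.capture("side")
T=lambda c,r:(130+c/2.6,90+r/2.6)
S=lambda c,r:(180+c/3,150+r/3)
for n,z,c,rr in [("noseL",.022,350,322),("noseR",.022,412,347),("endL",.022,283,458),("endR",.022,355,488),("tongtipL",.022,279,513),("tongtipR",.022,318,528),
 ("knobtop",.078,580,245),("ledgeL",.044,388,296),("ledgeR",.044,413,318),("baseA",.01,430,15),("baseB",.01,608,130),("baseC",.01,488,312),("baseD",.01,305,188),("cup",.095,490,550),("cup",.07,490,550),("hopper",.209,495,100),("hopper",.2,495,108)]:
    print(n,np.round(atz(p,T(c,rr),z),4))
print("mount",np.array(viewer.capture("wrist")["mount"]).round(3))
print("nozzle side ray x hopper:",tri([ray(p,T(495,102)),ray(q,S(490,50))]), "knob",tri([ray(p,T(580,245)),ray(q,S(416,297))]),"cup",tri([ray(p,T(490,550)),ray(q,S(5,285))]))
print(p["fx"])
```

```text
noseL [0.4662 0.213  0.022 ]
noseR [0.4457 0.1651 0.022 ]
endL [0.3614 0.2658 0.022 ]
endR [0.3376 0.2108 0.022 ]
tongtipL [0.3194 0.2692 0.022 ]
tongtipR [0.3076 0.2394 0.022 ]
knobtop [0.5132 0.039  0.078 ]
ledgeL [0.4826 0.183  0.044 ]
ledgeR [0.4653 0.1642 0.044 ]
baseA [0.7216 0.145  0.01  ]
baseB [0.6213 0.0029 0.01  ]
baseC [0.474  0.1044 0.01  ]
baseD [0.577  0.2483 0.01  ]
cup [0.2906 0.1133 0.095 ]
cup [0.29   0.1116 0.07  ]
hopper [0.5853 0.1094 0.209 ]
hopper [0.5826 0.1089 0.2   ]
mount [[-0.001 -0.27   0.963 -0.144]
 [ 1.    -0.     0.001  0.001]
 [-0.     0.963  0.27  -0.074]
 [ 0.     0.     0.     1.   ]]
nozzle side ray x hopper: [0.58750358 0.10863064 0.19600285] knob [0.51452506 0.03849938 0.07653178] cup [0.28995863 0.11252932 0.08346767]
519.8943389777058
```

play_rows(commands=[{"fingers": -1,"tx": 0,"ty": 0.0367,"tz": -0.04,"ax": 0,"ay": 0,"az": 0},{"fingers": -1,"tx": 0,"ty": 0.0734,"tz": -0.08,"ax": 0,"ay": 0,"az": 0},{"fingers": -1,"tx": 0,"ty": 0.11,"tz": -0.12,"ax": 0,"ay": 0,"az": 0},{"fingers": -1,"tx": 0,"ty": 0.147,"tz": -0.16,"ax": 0,"ay": 0,"az": 0},{"fingers": -1,"tx": 0,"ty": 0.1835,"tz": -0.2,"ax": 0,"ay": 0,"az": 0}])

```text
time_s: 3.02
tcp_pos: [0.3227, 0.3933, 0.2417]
ee_rot: [[0.0, -0.376, -0.927], [0.0, -0.927, 0.376], [-1.0, -0.0, -0.0]]
wrist_force: [1.1, 0.5, -0.6]
gripper_width: 1.001
```

play_rows(commands=[{"fingers": -1,"tx": 0,"ty": 0.0367,"tz": -0.04,"ax": 0,"ay": 0,"az": 0},{"fingers": -1,"tx": 0,"ty": 0.0734,"tz": -0.08,"ax": 0,"ay": 0,"az": 0},{"fingers": -1,"tx": 0,"ty": 0.11,"tz": -0.12,"ax": 0,"ay": 0,"az": 0},{"fingers": -1,"tx": 0,"ty": 0.147,"tz": -0.16,"ax": 0,"ay": 0,"az": 0},{"fingers": -1,"tx": 0,"ty": 0.1835,"tz": -0.2,"ax": 0,"ay": 0,"az": 0}])

```text
time_s: 3.43
tcp_pos: [0.4099, 0.2093, 0.242]
ee_rot: [[0.001, -0.376, -0.927], [0.001, -0.927, 0.376], [-1.0, -0.001, -0.001]]
wrist_force: [2.2, 0.4, -0.6]
gripper_width: 1.0
```

play_rows(commands=[{"fingers": -1,"tx": 0,"ty": 0,"tz": 0,"ax": 0.039,"ay": 0,"az": 0},{"fingers": -1,"tx": 0,"ty": 0,"tz": 0,"ax": 0.078,"ay": 0,"az": 0},{"fingers": -1,"tx": 0,"ty": 0,"tz": 0,"ax": 0.117,"ay": 0,"az": 0},{"fingers": -1,"tx": 0,"ty": 0,"tz": 0,"ax": 0.156,"ay": 0,"az": 0},{"fingers": -1,"tx": 0,"ty": 0,"tz": 0,"ax": 0.195,"ay": 0,"az": 0}])

```text
time_s: 3.85
tcp_pos: [0.4096, 0.2109, 0.2417]
ee_rot: [[0.0, -0.844, -0.536], [0.0, -0.536, 0.844], [-1.0, -0.0, 0.0]]
wrist_force: [-1.7, -0.5, 0.2]
gripper_width: 1.001
```

```bash
cat >> h.py <<'E'
def st():
    s=r.sense();R=s["ee_rot"]
    print("t",round(s["time_s"],2),"tcp",s["tcp_pos"].round(4),"zang",np.degrees(np.arctan2(R[1,2],R[0,2])).round(2),"j",s["joints"].round(1),"F",s["wrist_force"].round(1),"w",round(s["gripper_width"],3)); return s
def go(pos,zang=None):
    """normalised shift & turn to a tool-down pose with tool z at angle zang"""
    s=st();R=np.array(s["ee_rot"])
    if zang is None: zang=np.degrees(np.arctan2(R[1,2],R[0,2]))
    a=np.radians(zang);z=np.array([np.cos(a),np.sin(a),0]);x=np.array([0,0,-1.]);W=np.c_[x,np.cross(z,x),z]
    d=R.T@(np.array(pos)-s["tcp_pos"]);w=cv2.Rodrigues(R.T@W)[0][:,0]
    print("shift mm",(d*1000).round(1),"t",(d/.75).round(4),"a",(w/np.pi).round(4),"rows",max(np.linalg.norm(d)/.0417,np.degrees(np.linalg.norm(w))/7.16).round(1))
E
python3 - <<'E'
from h import *
go((.4085,.211,.24),-24.8)
E
```

```text
t 3.85 tcp [0.4096 0.2109 0.2417] zang 122.41 j [ 47.5   5.8 -21.5   0.  -62.7 -15.1] F [-1.7 -0.5  0.2] w 1.001
shift mm [1.7 0.9 0.7] t [0.0023 0.0012 0.0009] a [8.179e-01 2.000e-04 0.000e+00] rows 20.6
```

play_rows(commands=[{"fingers": -1,"tx": 0,"ty": 0,"tz": 0,"ax": 0.039,"ay": 0,"az": 0},{"fingers": -1,"tx": 0,"ty": 0,"tz": 0,"ax": 0.078,"ay": 0,"az": 0},{"fingers": -1,"tx": 0,"ty": 0,"tz": 0,"ax": 0.117,"ay": 0,"az": 0},{"fingers": -1,"tx": 0,"ty": 0,"tz": 0,"ax": 0.156,"ay": 0,"az": 0},{"fingers": -1,"tx": 0,"ty": 0,"tz": 0,"ax": 0.195,"ay": 0,"az": 0}])

```text
time_s: 4.27
tcp_pos: [0.4095, 0.2112, 0.2417]
ee_rot: [[0.0, -0.999, 0.046], [0.0, 0.046, 0.999], [-1.0, -0.0, 0.0]]
wrist_force: [0.5, 0.6, 0.4]
gripper_width: 0.998
```

play_rows(commands=[{"fingers": -1,"tx": 0,"ty": 0,"tz": 0,"ax": 0.039,"ay": 0,"az": 0},{"fingers": -1,"tx": 0,"ty": 0,"tz": 0,"ax": 0.078,"ay": 0,"az": 0},{"fingers": -1,"tx": 0,"ty": 0,"tz": 0,"ax": 0.117,"ay": 0,"az": 0},{"fingers": -1,"tx": 0,"ty": 0,"tz": 0,"ax": 0.156,"ay": 0,"az": 0},{"fingers": -1,"tx": 0,"ty": 0,"tz": 0,"ax": 0.195,"ay": 0,"az": 0}])

```text
time_s: 4.68
tcp_pos: [0.4095, 0.2111, 0.2417]
ee_rot: [[0.0, -0.791, 0.612], [0.0, 0.612, 0.791], [-1.0, -0.0, 0.0]]
wrist_force: [0.5, -0.2, 0.3]
gripper_width: 1.002
```

play_rows(commands=[{"fingers": -1,"tx": 0,"ty": 0,"tz": 0,"ax": 0.039,"ay": 0,"az": 0},{"fingers": -1,"tx": 0,"ty": 0,"tz": 0,"ax": 0.078,"ay": 0,"az": 0},{"fingers": -1,"tx": 0,"ty": 0,"tz": 0,"ax": 0.117,"ay": 0,"az": 0},{"fingers": -1,"tx": 0,"ty": 0,"tz": 0,"ax": 0.156,"ay": 0,"az": 0},{"fingers": -1,"tx": 0,"ty": 0,"tz": 0,"ax": 0.195,"ay": 0,"az": 0}])

```text
time_s: 5.1
tcp_pos: [0.4095, 0.2111, 0.2417]
ee_rot: [[0.0, -0.295, 0.956], [0.0, 0.956, 0.295], [-1.0, 0.0, 0.0]]
wrist_force: [0.3, 0.5, -0.7]
gripper_width: 0.997
```

play_rows(commands=[{"fingers": -1,"tx": 0,"ty": 0,"tz": 0,"ax": 0.039,"ay": 0,"az": 0},{"fingers": -1,"tx": 0,"ty": 0,"tz": 0,"ax": 0.078,"ay": 0,"az": 0},{"fingers": -1,"tx": 0,"ty": 0,"tz": 0,"ax": 0.117,"ay": 0,"az": 0},{"fingers": -1,"tx": 0,"ty": 0,"tz": 0,"ax": 0.156,"ay": 0,"az": 0},{"fingers": -1,"tx": 0,"ty": 0,"tz": 0,"ax": 0.195,"ay": 0,"az": 0}])

```text
time_s: 5.52
tcp_pos: [0.4095, 0.2112, 0.2417]
ee_rot: [[0.0, 0.308, 0.951], [0.0, 0.951, -0.308], [-1.0, 0.0, 0.0]]
wrist_force: [-0.2, -0.6, 1.4]
gripper_width: 0.999
```

play_rows(commands=[{"fingers": -1,"tx": 0,"ty": 0,"tz": 0,"ax": 0.038,"ay": 0,"az": 0},{"fingers": -1,"tx": 0,"ty": 0,"tz": 0,"ax": 0.038,"ay": 0,"az": 0}])

```text
time_s: 5.68
tcp_pos: [0.4095, 0.2112, 0.2417]
ee_rot: [[0.0, 0.416, 0.91], [0.0, 0.91, -0.416], [-1.0, 0.0, 0.0]]
wrist_force: [-0.3, 0.4, -1.1]
gripper_width: 0.997
```

Run:
```python
from h import *
s=st(); p=viewer.capture("wrist"); save(p,"w1")
i=cv2.imread("pics/w1.png"); cv2.imwrite("pics/w1b.png",cv2.resize(i,None,fx=1.42,fy=1.42))
import pickle; pickle.dump((s,p),open("w1.pkl","wb"))
c=np.array([.404,.213]);a=np.radians(65.2);R=np.array([[np.cos(a),-np.sin(a)],[np.sin(a),np.cos(a)]])
for x,y,z in[(-30,60,22),(30,60,22),(-27,-60,22),(27,-60,22),(-8,-18,9),(12,34,9),(0,105,22)]:
    w=c+R@np.array([x,y])/1000; print((x,y),proj(p,[*w,z/1000],s).round(0)*1.42)
```

```text
t 5.68 tcp [0.4095 0.2112 0.2417] zang -24.56 j [  47.6    5.8  -21.5    0.   -62.7 -162.1] F [-0.3  0.4 -1.1] w 0.997
(-30, 60) [[355.   181.76]]
(30, 60) [[434.52 181.76]]
(-27, -60) [[362.1  332.28]]
(27, -60) [[427.42 332.28]]
(-8, -18) [[384.82 278.32]]
(12, 34) [[410.38 214.42]]
(0, 105) [[394.76 117.86]]
```

View pics/w1b.png

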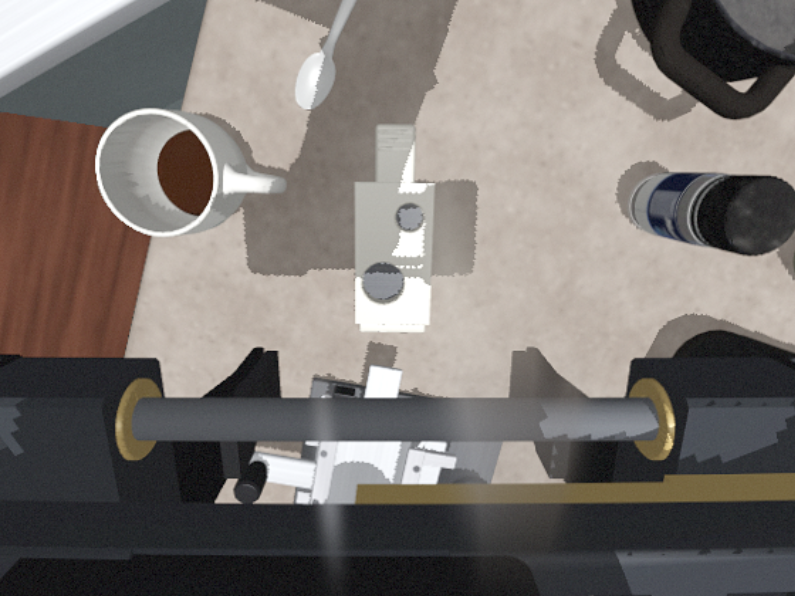

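play_rows(commands=[{"fingers": -1,"tx": 0.05,"ty": 0,"tz": 0,"ax": 0,"ay": 0,"az": 0},{"fingers": -1,"tx": 0.1,"ty": 0,"tz": 0,"ax": 0,"ay": 0,"az": 0},{"fingers": -1,"tx": 0.15,"ty": 0,"tz": 0,"ax": 0,"ay": 0,"az": 0},{"fingers": -1,"tx": 0.2,"ty": 0,"tz": 0,"ax": 0,"ay": 0,"az": 0},{"fingers": -1,"tx": 0.24,"ty": 0,"tz": 0,"ax": 0,"ay": 0,"az": 0}])

```text
time_s: 6.15
tcp_pos: [0.4089, 0.2105, 0.0596]
ee_rot: [[-0.001, 0.411, 0.912], [-0.001, 0.912, -0.411], [-1.0, -0.001, -0.0]]
wrist_force: [0.4, 0.5, -0.1]
gripper_width: 1.0
```

play_rows(commands=[{"fingers": -1,"tx": 0.02,"ty": 0,"tz": 0,"ax": 0,"ay": 0,"az": 0},{"fingers": -1,"tx": 0.04,"ty": 0,"tz": 0,"ax": 0,"ay": 0,"az": 0},{"fingers": -1,"tx": 0.0525,"ty": 0,"tz": 0,"ax": 0,"ay": 0,"az": 0},{"fingers": -1,"tx": 0.0525,"ty": 0,"tz": 0,"ax": 0,"ay": 0,"az": 0}])

```text
time_s: 6.48
tcp_pos: [0.4091, 0.2107, 0.0207]
ee_rot: [[-0.002, 0.411, 0.912], [-0.002, 0.912, -0.411], [-1.0, -0.003, -0.001]]
wrist_force: [0.2, 0.3, 0.6]
gripper_width: 0.999
```

play_rows(commands=[{"fingers": 1,"tx": 0,"ty": 0,"tz": 0,"ax": 0,"ay": 0,"az": 0},{"fingers": 1,"tx": 0,"ty": 0,"tz": 0,"ax": 0,"ay": 0,"az": 0},{"fingers": 1,"tx": 0,"ty": 0,"tz": 0,"ax": 0,"ay": 0,"az": 0},{"fingers": 1,"tx": 0,"ty": 0,"tz": 0,"ax": 0,"ay": 0,"az": 0},{"fingers": 1,"tx": 0,"ty": 0,"tz": 0,"ax": 0,"ay": 0,"az": 0}])

```text
time_s: 6.9
tcp_pos: [0.4096, 0.2112, 0.0228]
ee_rot: [[0.0, 0.413, 0.911], [0.0, 0.911, -0.413], [-1.0, 0.001, 0.0]]
wrist_force: [-0.2, -2.3, 2.4]
gripper_width: 0.709
```

play_rows(commands=[{"fingers": 1,"tx": 0,"ty": 0,"tz": 0,"ax": 0,"ay": 0,"az": 0},{"fingers": 1,"tx": 0,"ty": 0,"tz": 0,"ax": 0,"ay": 0,"az": 0}])

```text
time_s: 7.07
tcp_pos: [0.4095, 0.2111, 0.0227]
ee_rot: [[0.0, 0.414, 0.91], [-0.0, 0.91, -0.414], [-1.0, 0.0, 0.0]]
wrist_force: [-2.4, -1.2, 5.3]
gripper_width: 0.686
```

play_rows(commands=[{"fingers": 1,"tx": -0.02,"ty": 0,"tz": 0,"ax": 0,"ay": 0,"az": 0},{"fingers": 1,"tx": -0.06,"ty": 0,"tz": 0,"ax": 0,"ay": 0,"az": 0},{"fingers": 1,"tx": -0.1,"ty": 0,"tz": 0,"ax": 0,"ay": 0,"az": 0},{"fingers": 1,"tx": -0.12,"ty": 0,"tz": 0,"ax": 0,"ay": 0,"az": 0},{"fingers": 1,"tx": -0.12,"ty": 0,"tz": 0,"ax": 0,"ay": 0,"az": 0}])

```text
time_s: 7.48
tcp_pos: [0.4111, 0.2127, 0.1152]
ee_rot: [[0.006, 0.413, 0.911], [0.006, 0.911, -0.413], [-1.0, 0.007, 0.003]]
wrist_force: [0.4, 0.4, -2.6]
gripper_width: 0.685
```

Run:
```python
from h import *
go((.4543,.189,.095),-35.2)
```

```text
t 7.48 tcp [0.4111 0.2127 0.1152] zang -24.41 j [  47.6   14.4  -31.9    0.   -43.2 -162. ] F [ 0.4  0.4 -2.6] w 0.685
shift mm [20.4 -3.9 49.1] t [ 0.0271 -0.0052  0.0654] a [ 0.0599  0.0007 -0.0024] rows 1.5
```

play_rows(commands=[{"fingers": 1,"tx": 0.005,"ty": -0.001,"tz": 0.016,"ax": 0.015,"ay": 0,"az": 0},{"fingers": 1,"tx": 0.012,"ty": -0.0026,"tz": 0.033,"ax": 0.03,"ay": 0,"az": 0},{"fingers": 1,"tx": 0.02,"ty": -0.004,"tz": 0.05,"ax": 0.045,"ay": 0,"az": 0},{"fingers": 1,"tx": 0.027,"ty": -0.0052,"tz": 0.0654,"ax": 0.06,"ay": 0,"az": 0},{"fingers": 1,"tx": 0.027,"ty": -0.0052,"tz": 0.0654,"ax": 0.06,"ay": 0,"az": 0}])

```text
time_s: 7.9
tcp_pos: [0.4528, 0.1859, 0.0895]
ee_rot: [[-0.003, 0.58, 0.814], [-0.002, 0.814, -0.58], [-1.0, -0.004, -0.001]]
wrist_force: [0.6, 0.2, -1.6]
gripper_width: 0.685
```

Run:
```python
from h import *
s=st(); out=[]
for n in("top","side"):
    p=viewer.capture(n); save(p,n+"2"); i=cv2.imread(f"pics/{n}2.png")
    c=i[90:220,240:370] if n=="top" else i[190:290,240:400]
    out.append(cv2.resize(c,(600,600) if n=="top" else (800,500),interpolation=cv2.INTER_CUBIC))
cv2.imwrite("pics/top2c.png",out[0]); cv2.imwrite("pics/side2c.png",out[1])
```

```text
t 7.9 tcp [0.4528 0.1859 0.0895] zang -35.46 j [  41.4   19.2  -29.6   -0.   -41.5 -166.8] F [ 0.6  0.2 -1.6] w 0.685
```

View pics/top2c.png

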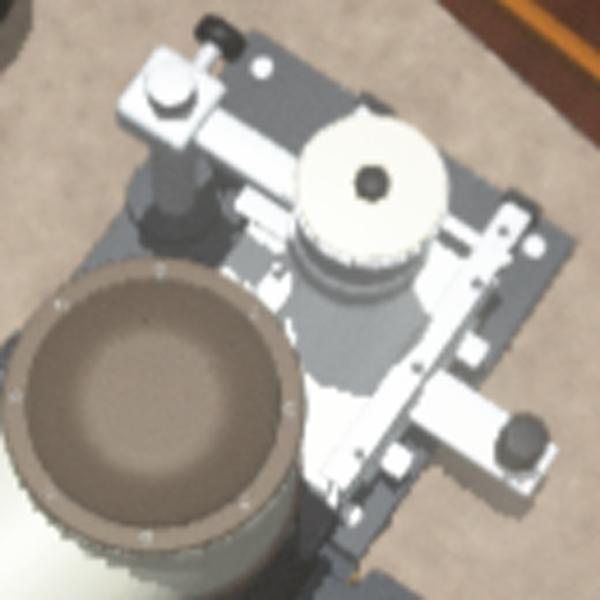

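```bash
cat > ov.py <<'E'
from h import *
def carr(p,i,N,yaw,ox,oy,f,c0,s=None,mould=False):
    a=np.radians(yaw);X=np.array([np.cos(a),np.sin(a)]);Y=np.array([-X[1],X[0]])
    W=lambda x,y,z:[*(np.array(N)+X*(x+ox)/1000+Y*(y+oy)/1000),z/1000]
    L=[((-13,61,44),(-13,110,44)),((13,61,44),(13,110,44)),((-13,110,44),(13,110,44)),
       ((-27,61,72),(-27,-61,72)),((27,61,72),(27,-61,72)),((-27,-61,44),(27,-61,44)),((-32,61,44),(32,61,44))]
    for A,B in L:
        q=(proj(p,[W(*A),W(*B)],s)-c0)*f
        cv2.line(i,*[tuple(int(v) for v in x) for x in q],(0,0,255),1)
    q=(proj(p,[W(-90,0,78)],s)-c0)*f; cv2.circle(i,tuple(int(v) for v in q[0]),3,(0,255,0),-1)
    q=(proj(p,[[*N,.209]],s)-c0)*f; cv2.circle(i,tuple(int(v) for v in q[0]),3,(255,0,255),-1)
E
python3 - <<'E'
from ov import *
p=viewer.capture("top");q=viewer.capture("side")
a=cv2.imread("pics/top0.png");b=cv2.imread("pics/side0.png")
A=cv2.resize(a[110:230,260:380],None,fx=5,fy=5,interpolation=cv2.INTER_CUBIC)
carr(p,A,(.586,.109),54.8,-10.2,18.6,5,(260,110))
cv2.imwrite("pics/ov1.png",A)
E
```

```text
(no output)
```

View pics/ov1.png

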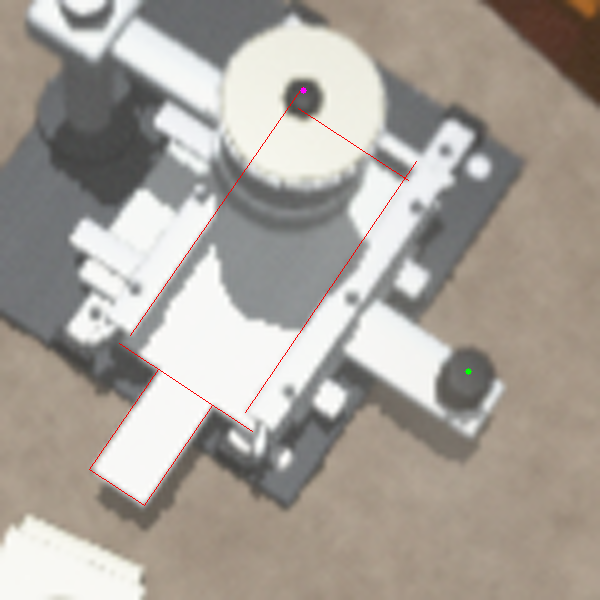

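Run:
```python
from h import *
go((.4543,.189,.0695),-35.2)
```

```text
t 8.1 tcp [0.4521 0.1872 0.0915] zang -35.22 j [  41.5   18.9  -29.6   -0.   -41.6 -166.8] F [-0.1  0.8 -2.1] w 0.69
shift mm [22.   2.8  0.8] t [0.0293 0.0038 0.001 ] a [-0.0001 -0.0001  0.0003] rows 0.5
```

play_rows(commands=[{"fingers": 1,"tx": 0.007,"ty": 0.0038,"tz": 0.001,"ax": 0,"ay": 0,"az": 0},{"fingers": 1,"tx": 0.015,"ty": 0.0038,"tz": 0.001,"ax": 0,"ay": 0,"az": 0},{"fingers": 1,"tx": 0.022,"ty": 0.0038,"tz": 0.001,"ax": 0,"ay": 0,"az": 0},{"fingers": 1,"tx": 0.028,"ty": 0.0038,"tz": 0.001,"ax": 0,"ay": 0,"az": 0},{"fingers": 1,"tx": 0.028,"ty": 0.0038,"tz": 0.001,"ax": 0,"ay": 0,"az": 0}])

```text
time_s: 8.52
tcp_pos: [0.454, 0.1887, 0.0697]
ee_rot: [[-0.002, 0.577, 0.817], [-0.002, 0.817, -0.577], [-1.0, -0.003, -0.001]]
wrist_force: [0.2, 0.4, -2.6]
gripper_width: 0.689
```

play_rows(commands=[{"fingers": 1,"tx": 0,"ty": 0,"tz": 0,"ax": 0,"ay": 0,"az": 0},{"fingers": 1,"tx": 0,"ty": 0,"tz": 0,"ax": 0,"ay": 0,"az": 0}])

```text
time_s: 8.68
tcp_pos: [0.4549, 0.1893, 0.0709]
ee_rot: [[0.0, 0.577, 0.817], [-0.0, 0.817, -0.577], [-1.0, 0.0, 0.0]]
wrist_force: [0.5, 0.1, -3.0]
gripper_width: 0.687
```

Run:
```python
from ov import *
go((.4543,.189,.0695),-35.2)
p=viewer.capture("side"); save(p,"side3"); b=cv2.imread("pics/side3.png")
A=cv2.resize(b[190:290,240:400],None,fx=5,fy=5,interpolation=cv2.INTER_CUBIC)
carr(p,A,(.586,.109),54.8,-10.2,18.6,5,(240,190))
cv2.imwrite("pics/ov2.png",A)
```

```text
t 8.68 tcp [0.4549 0.1893 0.0709] zang -35.23 j [  41.5   21.   -30.3    0.   -38.6 -166.8] F [ 0.5  0.1 -3. ] w 0.687
shift mm [ 1.4 -0.6 -0.3] t [ 0.0019 -0.0007 -0.0004] a [-0.0002  0.     -0.    ] rows 0.0
```

View pics/ov2.png

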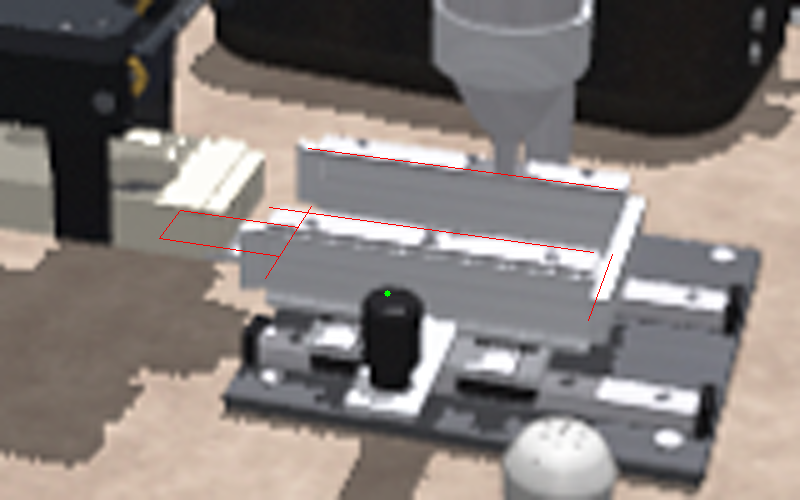

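play_rows(commands=[{"fingers": 1,"tx": 0.0015,"ty": -0.0005,"tz": 0.005,"ax": 0,"ay": 0,"az": 0},{"fingers": 1,"tx": 0.0015,"ty": -0.0007,"tz": 0.011,"ax": 0,"ay": 0,"az": 0},{"fingers": 1,"tx": 0.0015,"ty": -0.0007,"tz": 0.017,"ax": 0,"ay": 0,"az": 0},{"fingers": 1,"tx": 0.0015,"ty": -0.0007,"tz": 0.023,"ax": 0,"ay": 0,"az": 0},{"fingers": 1,"tx": 0.0015,"ty": -0.0007,"tz": 0.03,"ax": 0,"ay": 0,"az": 0}])

```text
time_s: 9.15
tcp_pos: [0.4734, 0.1754, 0.0699]
ee_rot: [[0.0, 0.577, 0.817], [0.0, 0.817, -0.577], [-1.0, 0.0, 0.0]]
wrist_force: [-0.1, -0.2, -1.8]
gripper_width: 0.688
```

play_rows(commands=[{"fingers": 1,"tx": 0,"ty": 0,"tz": 0.007,"ax": 0,"ay": 0,"az": 0},{"fingers": 1,"tx": 0,"ty": 0,"tz": 0.014,"ax": 0,"ay": 0,"az": 0},{"fingers": 1,"tx": 0,"ty": 0,"tz": 0.021,"ax": 0,"ay": 0,"az": 0},{"fingers": 1,"tx": 0,"ty": 0,"tz": 0.028,"ax": 0,"ay": 0,"az": 0},{"fingers": 1,"tx": 0,"ty": 0,"tz": 0.0325,"ax": 0,"ay": 0,"az": 0}])

```text
time_s: 9.57
tcp_pos: [0.4934, 0.1613, 0.0698]
ee_rot: [[0.0, 0.577, 0.816], [0.0, 0.816, -0.577], [-1.0, 0.0, 0.0]]
wrist_force: [0.3, -0.3, -2.6]
gripper_width: 0.687
```

play_rows(commands=[{"fingers": 1,"tx": 0,"ty": 0,"tz": 0,"ax": 0,"ay": 0,"az": 0},{"fingers": 1,"tx": 0,"ty": 0,"tz": 0,"ax": 0,"ay": 0,"az": 0}])

```text
time_s: 9.73
tcp_pos: [0.4929, 0.1615, 0.0697]
ee_rot: [[-0.0, 0.577, 0.816], [-0.0, 0.816, -0.577], [-1.0, -0.0, -0.0]]
wrist_force: [0.7, 0.3, -1.9]
gripper_width: 0.686
```

Run:
```python
from ov import *
go((.5149+.0221,.1463-.0156,.0667),-35.2)
p=viewer.capture("side"); save(p,"side4"); b=cv2.imread("pics/side4.png")
A=cv2.resize(b[190:290,240:400],None,fx=5,fy=5,interpolation=cv2.INTER_CUBIC)
cv2.imwrite("pics/ov3.png",A)
```

```text
t 9.73 tcp [0.4929 0.1615 0.0697] zang -35.27 j [  36.1   23.1  -26.8   -0.   -40.1 -161.4] F [ 0.7  0.3 -1.9] w 0.686
shift mm [ 3.   0.3 53.8] t [0.004  0.0004 0.0718] a [-0.0004 -0.      0.0001] rows 1.3
```

View pics/ov3.png

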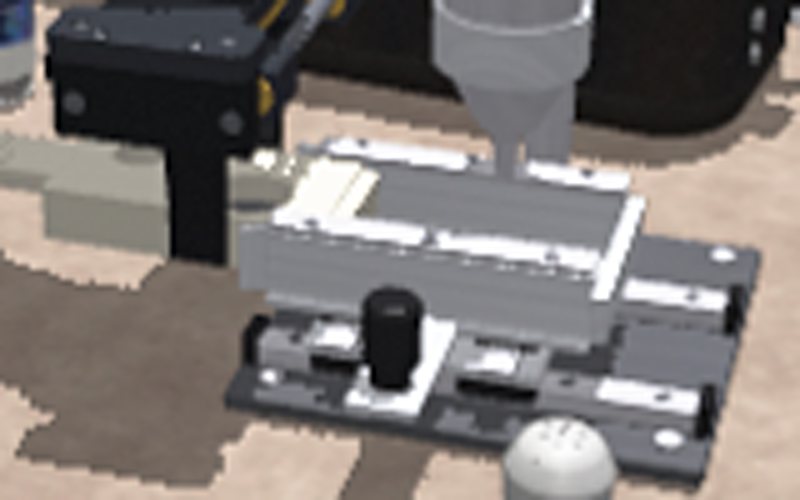

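play_rows(commands=[{"fingers": 1,"tx": 0.001,"ty": 0,"tz": 0,"ax": 0,"ay": 0,"az": 0},{"fingers": 1,"tx": 0.002,"ty": 0,"tz": 0,"ax": 0,"ay": 0,"az": 0},{"fingers": 1,"tx": 0.003,"ty": 0,"tz": 0,"ax": 0,"ay": 0,"az": 0},{"fingers": 1,"tx": 0.0036,"ty": 0,"tz": 0,"ax": 0,"ay": 0,"az": 0},{"fingers": 1,"tx": 0.0036,"ty": 0,"tz": 0,"ax": 0,"ay": 0,"az": 0}])

```text
time_s: 10.2
tcp_pos: [0.4926, 0.1618, 0.067]
ee_rot: [[-0.0, 0.577, 0.817], [-0.0, 0.817, -0.577], [-1.0, -0.0, -0.0]]
wrist_force: [0.6, -0.0, -3.0]
gripper_width: 0.691
```

play_rows(commands=[{"fingers": 1,"tx": 0,"ty": 0,"tz": 0,"ax": 0,"ay": 0,"az": 0}])

```text
time_s: 10.28
tcp_pos: [0.4928, 0.1618, 0.0671]
ee_rot: [[-0.0, 0.577, 0.817], [-0.0, 0.817, -0.577], [-1.0, -0.0, -0.0]]
wrist_force: [-0.4, -0.4, -2.6]
gripper_width: 0.686
```

Still not bearing (F −2.6 N ≈ weight); go down another millimetre or two.

play_rows(commands=[{"fingers": 1,"tx": 0.0006,"ty": 0,"tz": 0,"ax": 0,"ay": 0,"az": 0},{"fingers": 1,"tx": 0.0012,"ty": 0,"tz": 0,"ax": 0,"ay": 0,"az": 0},{"fingers": 1,"tx": 0.0012,"ty": 0,"tz": 0,"ax": 0,"ay": 0,"az": 0}])

```text
time_s: 10.53
tcp_pos: [0.4929, 0.1618, 0.0666]
ee_rot: [[0.0, 0.577, 0.817], [0.0, 0.817, -0.577], [-1.0, 0.0, 0.0]]
wrist_force: [-1.1, -0.4, 1.0]
gripper_width: 0.688
```

play_rows(commands=[{"fingers": -1,"tx": 0,"ty": 0,"tz": 0,"ax": 0,"ay": 0,"az": 0},{"fingers": -1,"tx": 0,"ty": 0,"tz": 0,"ax": 0,"ay": 0,"az": 0},{"fingers": -1,"tx": 0,"ty": 0,"tz": 0,"ax": 0,"ay": 0,"az": 0},{"fingers": -1,"tx": 0,"ty": 0,"tz": 0,"ax": 0,"ay": 0,"az": 0},{"fingers": -1,"tx": 0,"ty": 0,"tz": 0,"ax": 0,"ay": 0,"az": 0}])

```text
time_s: 10.95
tcp_pos: [0.4929, 0.1618, 0.0663]
ee_rot: [[0.0, 0.577, 0.817], [0.0, 0.817, -0.577], [-1.0, 0.0, 0.0]]
wrist_force: [0.6, 0.1, 0.0]
gripper_width: 0.954
```

play_rows(commands=[{"fingers": -1,"tx": -0.02,"ty": 0,"tz": 0,"ax": 0,"ay": 0,"az": 0},{"fingers": -1,"tx": -0.05,"ty": 0,"tz": 0,"ax": 0,"ay": 0,"az": 0},{"fingers": -1,"tx": -0.09,"ty": 0,"tz": -0.03,"ax": 0,"ay": 0,"az": 0},{"fingers": -1,"tx": -0.1,"ty": 0,"tz": -0.08,"ax": 0,"ay": 0,"az": 0},{"fingers": -1,"tx": -0.1,"ty": 0,"tz": -0.125,"ax": 0,"ay": 0,"az": 0}])

```text
time_s: 11.37
tcp_pos: [0.4169, 0.2173, 0.1438]
ee_rot: [[0.005, 0.579, 0.816], [0.004, 0.816, -0.579], [-1.0, 0.006, 0.001]]
wrist_force: [-0.1, 1.1, -1.3]
gripper_width: 1.001
```

play_rows(commands=[{"fingers": -1,"tx": 0,"ty": 0,"tz": 0,"ax": 0,"ay": 0,"az": 0},{"fingers": -1,"tx": 0,"ty": 0,"tz": 0,"ax": 0,"ay": 0,"az": 0}])

```text
time_s: 11.53
tcp_pos: [0.4154, 0.2167, 0.1418]
ee_rot: [[0.001, 0.574, 0.819], [0.001, 0.819, -0.574], [-1.0, 0.001, 0.0]]
wrist_force: [0.8, 0.1, -0.3]
gripper_width: 0.999
```

Run:
```python
from ov import *
s=st();p=viewer.capture("wrist"); save(p,"w5"); A=cv2.imread("pics/w5.png")
A=cv2.resize(A,None,fx=1.42,fy=1.42)
# expected tongue: nose 27 in mouth
m=np.array([.5149,.1463]);Y=np.array([-.817,.576]);X=np.array([.576,.817])
for x,y in[(-15,60),(15,60),(-15,102),(15,102),(-30,60),(30,60)]:
    q=proj(p,[*(m+Y*(y+60-27)/1000+X*x/1000),.066],s)[0]*1.42; cv2.circle(A,tuple(int(v) for v in q),3,(0,0,255),-1); print(x,y,q.round())
carr(p,A,(.586,.109),54.8,-10.2,18.6,1.42,(0,0),s)
cv2.imwrite("pics/w5b.png",A)
p=viewer.capture("side"); save(p,"side5")
```

```text
t 11.53 tcp [0.4154 0.2167 0.1418] zang -35.06 j [  47.5   12.9  -29.     0.   -48.  -172.6] F [ 0.8  0.1 -0.3] w 0.999
-15 60 [366. 378.]
15 60 [424. 378.]
-15 102 [365. 299.]
15 102 [426. 299.]
-30 60 [337. 378.]
30 60 [454. 378.]
```

View pics/w5b.png

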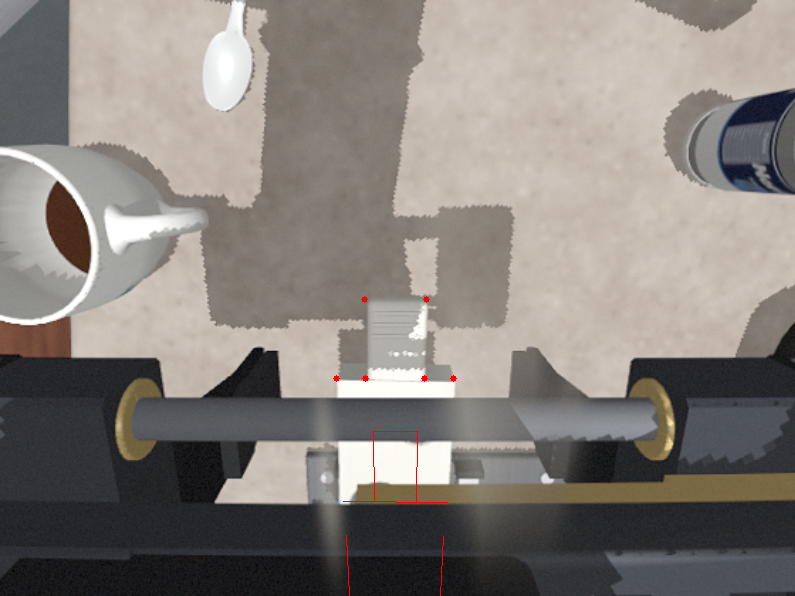

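play_rows(commands=[{"fingers": -0.2,"tx": 0.025,"ty": 0,"tz": 0.001,"ax": 0,"ay": 0,"az": 0},{"fingers": -0.2,"tx": 0.05,"ty": 0,"tz": 0.001,"ax": 0,"ay": 0,"az": 0},{"fingers": -0.2,"tx": 0.075,"ty": 0,"tz": 0.001,"ax": 0,"ay": 0,"az": 0},{"fingers": -0.2,"tx": 0.095,"ty": 0,"tz": 0.001,"ax": 0,"ay": 0,"az": 0},{"fingers": -0.2,"tx": 0.1077,"ty": 0,"tz": 0.001,"ax": 0,"ay": 0,"az": 0}])

```text
time_s: 12.05
tcp_pos: [0.4171, 0.2139, 0.0583]
ee_rot: [[-0.002, 0.579, 0.815], [-0.002, 0.815, -0.579], [-1.0, -0.003, -0.0]]
wrist_force: [0.2, 0.7, -1.1]
gripper_width: 0.705
```

play_rows(commands=[{"fingers": 1,"tx": 0,"ty": 0,"tz": 0,"ax": 0,"ay": 0,"az": 0},{"fingers": 1,"tx": 0,"ty": 0,"tz": 0,"ax": 0,"ay": 0,"az": 0},{"fingers": 1,"tx": 0,"ty": 0,"tz": 0,"ax": 0,"ay": 0,"az": 0},{"fingers": 1,"tx": 0,"ty": 0,"tz": 0,"ax": 0,"ay": 0,"az": 0},{"fingers": 1,"tx": 0,"ty": 0,"tz": 0,"ax": 0,"ay": 0,"az": 0}])

```text
time_s: 12.47
tcp_pos: [0.4174, 0.2156, 0.0612]
ee_rot: [[0.001, 0.577, 0.817], [0.001, 0.817, -0.577], [-1.0, 0.002, 0.0]]
wrist_force: [0.8, -0.0, 0.0]
gripper_width: 0.338
```

play_rows(commands=[{"fingers": 1,"tx": 0,"ty": 0,"tz": 0,"ax": 0,"ay": 0,"az": 0},{"fingers": 1,"tx": 0,"ty": 0,"tz": 0,"ax": 0,"ay": 0,"az": 0},{"fingers": 1,"tx": 0,"ty": 0,"tz": 0,"ax": 0,"ay": 0,"az": 0}])

```text
time_s: 12.72
tcp_pos: [0.4173, 0.2156, 0.0609]
ee_rot: [[0.001, 0.577, 0.817], [0.001, 0.817, -0.577], [-1.0, 0.001, 0.0]]
wrist_force: [1.7, -0.4, 0.1]
gripper_width: 0.342
```

play_rows(commands=[{"fingers": 1,"tx": 0,"ty": 0,"tz": 0.01,"ax": 0,"ay": 0,"az": 0},{"fingers": 1,"tx": 0,"ty": 0,"tz": 0.022,"ax": 0,"ay": 0,"az": 0},{"fingers": 1,"tx": 0,"ty": 0,"tz": 0.034,"ax": 0,"ay": 0,"az": 0},{"fingers": 1,"tx": 0,"ty": 0,"tz": 0.046,"ax": 0,"ay": 0,"az": 0},{"fingers": 1,"tx": 0,"ty": 0,"tz": 0.058,"ax": 0,"ay": 0,"az": 0}])

```text
time_s: 13.13
tcp_pos: [0.4535, 0.1901, 0.061]
ee_rot: [[0.001, 0.577, 0.817], [0.001, 0.817, -0.577], [-1.0, 0.001, 0.0]]
wrist_force: [-3.6, 3.6, 7.0]
gripper_width: 0.343
```

play_rows(commands=[{"fingers": 1,"tx": 0,"ty": 0,"tz": 0.01,"ax": 0,"ay": 0,"az": 0},{"fingers": 1,"tx": 0,"ty": 0,"tz": 0.02,"ax": 0,"ay": 0,"az": 0},{"fingers": 1,"tx": 0,"ty": 0,"tz": 0.03,"ax": 0,"ay": 0,"az": 0},{"fingers": 1,"tx": 0,"ty": 0,"tz": 0.04,"ax": 0,"ay": 0,"az": 0},{"fingers": 1,"tx": 0,"ty": 0,"tz": 0.05,"ax": 0,"ay": 0,"az": 0}])

```text
time_s: 13.55
tcp_pos: [0.484, 0.1683, 0.061]
ee_rot: [[0.001, 0.577, 0.816], [0.001, 0.816, -0.577], [-1.0, 0.001, 0.0]]
wrist_force: [-3.5, 3.4, 7.0]
gripper_width: 0.34
```

play_rows(commands=[{"fingers": 1,"tx": 0,"ty": 0,"tz": 0.003,"ax": 0,"ay": 0,"az": 0},{"fingers": 1,"tx": 0,"ty": 0,"tz": 0.006,"ax": 0,"ay": 0,"az": 0},{"fingers": 1,"tx": 0,"ty": 0,"tz": 0.009,"ax": 0,"ay": 0,"az": 0},{"fingers": 1,"tx": 0,"ty": 0,"tz": 0.012,"ax": 0,"ay": 0,"az": 0},{"fingers": 1,"tx": 0,"ty": 0,"tz": 0.015,"ax": 0,"ay": 0,"az": 0}])

```text
time_s: 13.97
tcp_pos: [0.493, 0.1619, 0.0611]
ee_rot: [[0.001, 0.577, 0.816], [0.001, 0.816, -0.577], [-1.0, 0.001, 0.0]]
wrist_force: [-3.7, 2.4, 6.6]
gripper_width: 0.338
```

play_rows(commands=[{"fingers": 1,"tx": 0,"ty": 0,"tz": 0.002,"ax": 0,"ay": 0,"az": 0},{"fingers": 1,"tx": 0,"ty": 0,"tz": 0.004,"ax": 0,"ay": 0,"az": 0},{"fingers": 1,"tx": 0,"ty": 0,"tz": 0.006,"ax": 0,"ay": 0,"az": 0}])

```text
time_s: 14.22
tcp_pos: [0.4965, 0.1594, 0.0611]
ee_rot: [[0.0, 0.578, 0.816], [0.001, 0.816, -0.578], [-1.0, 0.001, -0.0]]
wrist_force: [-4.8, 3.9, 8.4]
gripper_width: 0.342
```

```bash
cat > look.py <<'E'
from ov import *
def look(tag,N=(.586,.109),ox=-10.2,oy=18.6,yaw=54.8):
    s=st();p=viewer.capture("top");q=viewer.capture("side");save(p,"top"+tag);save(q,"side"+tag)
    a=cv2.imread(f"pics/top{tag}.png");b=cv2.imread(f"pics/side{tag}.png")
    A=cv2.resize(a[110:230,260:380],(480,480),interpolation=cv2.INTER_CUBIC)
    carr(p,A,N,yaw,ox,oy,4,(260,110))
    B=cv2.resize(b[180:300,300:380],(320,480),interpolation=cv2.INTER_CUBIC)
    carr(q,B,N,yaw,ox,oy,4,(300,180))
    cv2.imwrite(f"pics/look{tag}.png",np.hstack([A,B]))
E
python3 -c "
from look import *
look('6')"
```

```text
t 14.22 tcp [0.4965 0.1594 0.0611] zang -35.28 j [  35.6   24.1  -26.9   -0.   -39.  -160.9] F [-4.8  3.9  8.4] w 0.342
```

View pics/look6.png

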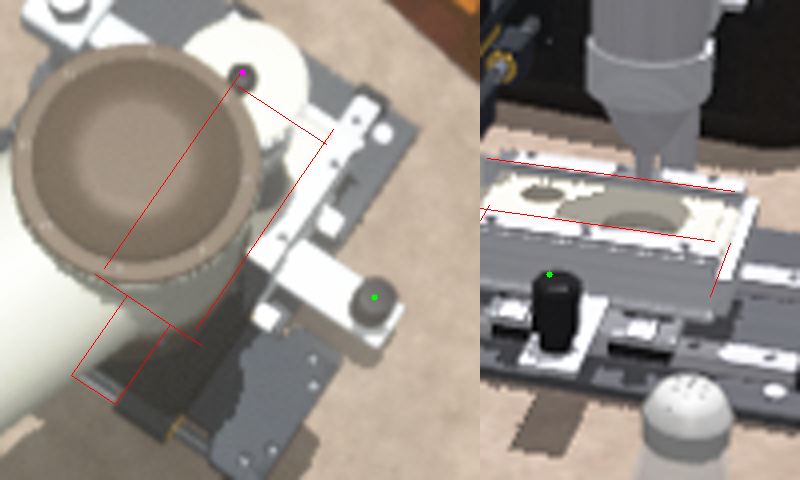

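play_rows(commands=[{"fingers": 1,"tx": 0,"ty": 0,"tz": 0.003,"ax": 0,"ay": 0,"az": 0},{"fingers": 1,"tx": 0,"ty": 0,"tz": 0.006,"ax": 0,"ay": 0,"az": 0},{"fingers": 1,"tx": 0,"ty": 0,"tz": 0.009,"ax": 0,"ay": 0,"az": 0},{"fingers": 1,"tx": 0,"ty": 0,"tz": 0.012,"ax": 0,"ay": 0,"az": 0},{"fingers": 1,"tx": 0,"ty": 0,"tz": 0.012,"ax": 0,"ay": 0,"az": 0}])

```text
time_s: 14.73
tcp_pos: [0.504, 0.1541, 0.0611]
ee_rot: [[0.001, 0.578, 0.816], [0.001, 0.816, -0.578], [-1.0, 0.001, 0.0]]
wrist_force: [-2.7, 2.8, 6.5]
gripper_width: 0.344
```

```bash
python3 -c "
from look import *
look('7',oy=10.6)
A=cv2.imread('pics/side6.png')[180:300,300:380];B=cv2.imread('pics/side7.png')[180:300,300:380]
g=lambda i:cv2.cvtColor(i,cv2.COLOR_BGR2GRAY).astype(np.float32)
# knob motion top
for n,bx in(('top',(335,170,30,30)),('side',(308,245,25,25))):
    x,y,w,h=bx
    a=g(cv2.imread(f'pics/{n}6.png'))[y:y+h,x:x+w];b=g(cv2.imread(f'pics/{n}7.png'))[y-10:y+h+10,x-10:x+w+10]
    m=cv2.matchTemplate(b,a,cv2.TM_CCOEFF_NORMED);print(n,np.unravel_index(m.argmax(),m.shape)[1]-10,np.unravel_index(m.argmax(),m.shape)[0]-10,m.max())
"
```

```text
t 14.73 tcp [0.504  0.1541 0.0611] zang -35.28 j [  34.6   24.5  -26.1   -0.   -39.3 -159.9] F [-2.7  2.8  6.5] w 0.344
top 2 -4 0.9673989
side 5 1 0.98358685
```

View pics/look7.png

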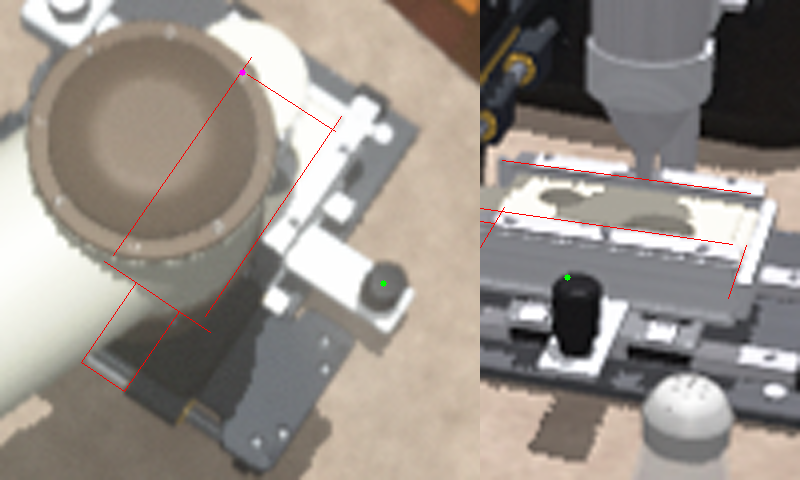

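play_rows(commands=[{"fingers": -0.2,"tx": 0,"ty": 0,"tz": 0,"ax": 0,"ay": 0,"az": 0},{"fingers": -0.2,"tx": 0,"ty": 0,"tz": 0,"ax": 0,"ay": 0,"az": 0},{"fingers": -0.2,"tx": 0,"ty": 0,"tz": 0,"ax": 0,"ay": 0,"az": 0},{"fingers": -0.2,"tx": 0,"ty": 0,"tz": 0,"ax": 0,"ay": 0,"az": 0},{"fingers": -0.2,"tx": 0,"ty": 0,"tz": 0,"ax": 0,"ay": 0,"az": 0}])

```text
time_s: 15.25
tcp_pos: [0.5032, 0.1539, 0.0601]
ee_rot: [[-0.001, 0.577, 0.816], [-0.0, 0.816, -0.577], [-1.0, -0.001, -0.0]]
wrist_force: [0.8, -0.5, 0.1]
gripper_width: 0.578
```

play_rows(commands=[{"fingers": -0.2,"tx": -0.02,"ty": 0,"tz": 0,"ax": 0,"ay": 0,"az": 0},{"fingers": -0.2,"tx": -0.05,"ty": 0,"tz": 0,"ax": 0,"ay": 0,"az": 0},{"fingers": -0.2,"tx": -0.08,"ty": 0,"tz": 0,"ax": 0,"ay": 0,"az": 0},{"fingers": -0.2,"tx": -0.1,"ty": -0.03,"tz": 0,"ax": 0,"ay": 0,"az": 0},{"fingers": -0.2,"tx": -0.1,"ty": -0.08,"tz": 0,"ax": 0,"ay": 0,"az": 0}])

```text
time_s: 15.67
tcp_pos: [0.4725, 0.1078, 0.1387]
ee_rot: [[0.009, 0.574, 0.819], [0.004, 0.819, -0.574], [-1.0, 0.008, 0.005]]
wrist_force: [0.4, -0.1, -0.2]
gripper_width: 0.601
```

play_rows(commands=[{"fingers": -0.4,"tx": 0,"ty": -0.045,"tz": 0,"ax": 0,"ay": 0,"az": 0},{"fingers": -0.4,"tx": 0,"ty": -0.08,"tz": 0,"ax": 0,"ay": 0,"az": 0},{"fingers": -0.4,"tx": 0,"ty": -0.08,"tz": 0.022,"ax": 0,"ay": 0,"az": 0},{"fingers": -0.4,"tx": 0,"ty": -0.08,"tz": 0.044,"ax": 0,"ay": 0,"az": 0},{"fingers": -0.4,"tx": 0,"ty": -0.08,"tz": 0.044,"ax": 0,"ay": 0,"az": 0}])

```text
time_s: 16.08
tcp_pos: [0.4626, 0.0363, 0.1358]
ee_rot: [[0.002, 0.578, 0.816], [0.0, 0.816, -0.578], [-1.0, 0.001, 0.002]]
wrist_force: [1.1, 0.5, 0.8]
gripper_width: 0.696
```

play_rows(commands=[{"fingers": -0.4,"tx": 0,"ty": 0,"tz": 0,"ax": -0.039,"ay": 0,"az": 0},{"fingers": -0.4,"tx": 0,"ty": 0,"tz": 0,"ax": -0.078,"ay": 0,"az": 0},{"fingers": -0.4,"tx": 0,"ty": 0,"tz": 0,"ax": -0.117,"ay": 0,"az": 0},{"fingers": -0.4,"tx": 0,"ty": 0,"tz": 0,"ax": -0.156,"ay": 0,"az": 0},{"fingers": -0.4,"tx": 0,"ty": 0,"tz": 0,"ax": -0.195,"ay": 0,"az": 0}])

```text
time_s: 16.5
tcp_pos: [0.4605, 0.0375, 0.1351]
ee_rot: [[-0.001, -0.004, 1.0], [-0.0, 1.0, 0.004], [-1.0, -0.0, -0.001]]
wrist_force: [-0.4, -0.2, -0.6]
gripper_width: 0.697
```

play_rows(commands=[{"fingers": -0.4,"tx": 0,"ty": 0,"tz": 0,"ax": -0.039,"ay": 0,"az": 0},{"fingers": -0.4,"tx": 0,"ty": 0,"tz": 0,"ax": -0.078,"ay": 0,"az": 0},{"fingers": -0.4,"tx": 0,"ty": 0,"tz": 0,"ax": -0.117,"ay": 0,"az": 0},{"fingers": -0.4,"tx": 0,"ty": 0,"tz": 0,"ax": -0.156,"ay": 0,"az": 0},{"fingers": -0.4,"tx": 0,"ty": 0,"tz": 0,"ax": -0.195,"ay": 0,"az": 0}])

```text
time_s: 16.92
tcp_pos: [0.4605, 0.0375, 0.1352]
ee_rot: [[-0.001, -0.578, 0.816], [-0.0, 0.816, 0.578], [-1.0, 0.0, -0.001]]
wrist_force: [0.9, 0.2, -0.1]
gripper_width: 0.702
```

play_rows(commands=[{"fingers": -0.4,"tx": 0,"ty": 0,"tz": 0,"ax": -0.039,"ay": 0,"az": 0},{"fingers": -0.4,"tx": 0,"ty": 0,"tz": 0,"ax": -0.078,"ay": 0,"az": 0},{"fingers": -0.4,"tx": 0,"ty": 0,"tz": 0,"ax": -0.11,"ay": 0,"az": 0},{"fingers": -0.4,"tx": 0,"ty": 0,"tz": 0,"ax": -0.11,"ay": 0,"az": 0}])

```text
time_s: 17.25
tcp_pos: [0.4606, 0.0375, 0.1352]
ee_rot: [[-0.001, -0.818, 0.576], [-0.0, 0.576, 0.818], [-1.0, 0.0, -0.0]]
wrist_force: [-0.7, 0.3, -0.8]
gripper_width: 0.697
```

```bash
python3 -c "
from look import *
look('8',oy=10.2)
go((.5205,.033,.136),54.8)
p=viewer.capture('wrist');save(p,'w8')
"
```

```text
t 17.25 tcp [0.4606 0.0375 0.1352] zang 54.86 j [ 24.9  12.9 -30.3  -0.  -46.9 -60. ] F [-0.7  0.3 -0.8] w 0.697
t 17.35 tcp [0.4606 0.0374 0.1353] zang 54.61 j [ 24.9  12.9 -30.3  -0.  -46.9 -60.3] F [-0.2 -0.3 -0. ] w 0.701
shift mm [ -0.8 -51.4  31.1] t [-0.001  -0.0685  0.0414] a [-0.001  -0.0001 -0.0001] rows 1.4
```

View pics/look8.png

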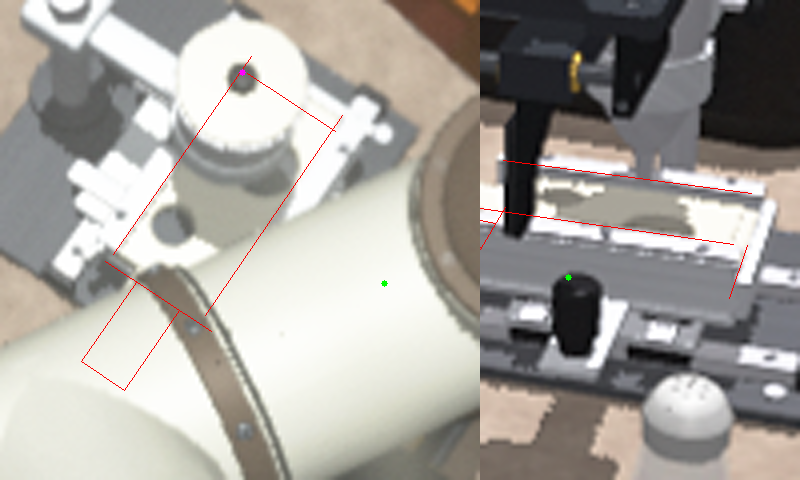

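Run:
```python
from h import *
p=viewer.capture("top");q=viewer.capture("side")
def lid(img,box):
    x0,y0,x1,y1=box;c=img[y0:y1,x0:x1].astype(int)
    m=((c[...,0]-c[...,2]>12)&(c[...,0]>185)).astype(np.uint8)
    m=cv2.morphologyEx(m,cv2.MORPH_CLOSE,np.ones((9,9)))
    k,l,st,ce=cv2.connectedComponentsWithStats(m);j=1+st[1:,4].argmax()
    cn=max(cv2.findContours((l==j).astype(np.uint8),cv2.RETR_EXTERNAL,cv2.CHAIN_APPROX_NONE)[0],key=len)
    e=cv2.fitEllipse(cn);print(st[j],e);return np.array(e[0])+[x0,y0]
T=cv2.cvtColor(cv2.imread("pics/top0.png"),cv2.COLOR_BGR2RGB);S=cv2.cvtColor(cv2.imread("pics/side0.png"),cv2.COLOR_BGR2RGB)
a=lid(T,(290,105,350,160));b=lid(S,(320,150,370,185))
print(a,b,"tri",tri([ray(p,a),ray(q,b)]))
for z in(.195,.2,.205):print(z,atz(p,a,z)[:2],atz(q,b,z)[:2])
# lid knob dark blob
for n,I,bx in(("top",T,(305,118,335,145)),("side",S,(333,155,355,170))):
    x0,y0,x1,y1=bx;g=I[y0:y1,x0:x1].mean(2);yy,xx=np.where(g<90);print(n,"knob",xx.mean()+x0,yy.mean()+y0,len(xx))
# nozzle rows in the side image
for rr in range(208,230,3): print(rr,S[rr,330:352].mean(1).astype(int).tolist())
print("proj N z=.08",proj(q,[[.586,.109,.08],[.586,.109,.11],[.588,.109,.08],[.586,.112,.08]]))
```

```text
[ 20  11  27  22 293] ((33.74565887451172, 20.245471954345703), (17.798561096191406, 25.791269302368164), 131.98512268066406)
[  8  11  32  11 219] ((23.435033798217773, 16.196104049682617), (9.05855941772461, 30.4931640625), 92.9158935546875)
[323.74565887 125.24547195] [343.4350338  166.19610405] tri [0.58963766 0.10411014 0.19937808]
0.195 [0.59546321 0.1023046 ] [0.58932579 0.11335578]
0.2 [0.59385853 0.10273232] [0.58320034 0.10008976]
0.205 [0.59225386 0.10316003] [0.5770749  0.08682374]
top knob 320.0 129.1904761904762 21
side knob 343.56470588235294 158.69411764705882 170
208 [12, 41, 93, 100, 97, 98, 97, 97, 99, 102, 102, 103, 102, 101, 102, 102, 102, 102, 100, 98, 97, 97]
211 [92, 92, 92, 94, 98, 98, 98, 98, 98, 99, 99, 101, 100, 100, 99, 98, 96, 96, 95, 96, 101, 105]
214 [88, 87, 88, 86, 87, 92, 98, 98, 98, 99, 99, 100, 101, 101, 101, 100, 99, 99, 104, 106, 104, 104]
217 [164, 163, 161, 153, 110, 113, 114, 110, 91, 98, 98, 99, 98, 96, 96, 105, 105, 106, 108, 105, 104, 104]
220 [205, 192, 186, 154, 151, 160, 177, 160, 141, 98, 102, 103, 103, 119, 144, 100, 104, 105, 107, 104, 103, 103]
223 [218, 225, 198, 125, 131, 136, 137, 141, 134, 101, 102, 102, 108, 131, 136, 178, 250, 243, 228, 228, 224, 198]
226 [116, 116, 116, 116, 115, 116, 114, 114, 110, 111, 110, 106, 106, 108, 108, 106, 104, 100, 100, 110, 138, 149]
229 [114, 114, 114, 114, 113, 112, 114, 114, 115, 116, 117, 117, 118, 118, 118, 119, 119, 118, 118, 118, 118, 118]
proj N z=.08 [[339.94671268 224.82353931]
 [340.65025465 210.34877795]
 [340.92233118 224.68146206]
 [339.31188409 224.16577624]]
```

play_rows(commands=[{"fingers": -0.4,"tx": 0,"ty": -0.025,"tz": 0.015,"ax": 0,"ay": 0,"az": 0},{"fingers": -0.4,"tx": 0,"ty": -0.05,"tz": 0.03,"ax": 0,"ay": 0,"az": 0},{"fingers": -0.4,"tx": 0,"ty": -0.0715,"tz": 0.0414,"ax": 0,"ay": 0,"az": 0},{"fingers": -0.4,"tx": 0,"ty": -0.0715,"tz": 0.0414,"ax": 0,"ay": 0,"az": 0},{"fingers": -0.4,"tx": 0,"ty": -0.0715,"tz": 0.0414,"ax": 0,"ay": 0,"az": 0}])

```text
time_s: 17.92
tcp_pos: [0.5229, 0.0316, 0.1349]
ee_rot: [[-0.001, -0.816, 0.579], [-0.0, 0.579, 0.816], [-1.0, 0.001, -0.001]]
wrist_force: [0.5, 0.4, -0.3]
gripper_width: 0.701
```

Run:
```python
from h import *
go((.522,.032,.066),54.8)
s=r.sense();p=viewer.capture("wrist");save(p,"w9")
K=[.522,.032]
print("pred knob",proj(p,[[*K,.078],[*K,.044]],s))
g=p["image"].mean(2)
print([ (f["uv"],f["score"]) for f in spotter.find_in("carriage_knob",p)][:2])
A=cv2.imread("pics/w9.png");c=proj(p,[[*K,.078]],s)[0]
cv2.drawMarker(A,tuple(int(v) for v in c),(0,0,255),cv2.MARKER_CROSS,14,1)
cv2.imwrite("pics/w9b.png",cv2.resize(A,None,fx=1.42,fy=1.42))
```

```text
t 17.92 tcp [0.5229 0.0316 0.1349] zang 54.65 j [ 21.2  18.4 -22.1  -0.  -49.5 -56.6] F [ 0.5  0.4 -0.3] w 0.701
shift mm [68.9  0.9 -0.1] t [ 0.0918  0.0012 -0.0002] a [-0.0008 -0.0002 -0.0002] rows 1.7
pred knob [[279.7098198  239.08907364]
 [279.41463947 223.38508738]]
[([278.3, 254.9], 0.74)]
```

play_rows(commands=[{"fingers": -0.4,"tx": 0.025,"ty": 0.001,"tz": 0,"ax": 0,"ay": 0,"az": 0},{"fingers": -0.4,"tx": 0.05,"ty": 0.001,"tz": 0,"ax": 0,"ay": 0,"az": 0},{"fingers": -0.4,"tx": 0.075,"ty": 0.001,"tz": 0,"ax": 0,"ay": 0,"az": 0},{"fingers": -0.4,"tx": 0.0915,"ty": 0.001,"tz": 0,"ax": 0,"ay": 0,"az": 0},{"fingers": -0.4,"tx": 0.0915,"ty": 0.001,"tz": 0,"ax": 0,"ay": 0,"az": 0}])

```text
time_s: 18.43
tcp_pos: [0.5192, 0.0316, 0.0645]
ee_rot: [[-0.006, -0.816, 0.578], [-0.002, 0.578, 0.816], [-1.0, 0.004, -0.005]]
wrist_force: [0.3, -0.6, 0.4]
gripper_width: 0.701
```

play_rows(commands=[{"fingers": 1,"tx": 0,"ty": 0,"tz": 0,"ax": 0,"ay": 0,"az": 0},{"fingers": 1,"tx": 0,"ty": 0,"tz": 0,"ax": 0,"ay": 0,"az": 0},{"fingers": 1,"tx": 0,"ty": 0,"tz": 0,"ax": 0,"ay": 0,"az": 0},{"fingers": 1,"tx": 0,"ty": 0,"tz": 0,"ax": 0,"ay": 0,"az": 0},{"fingers": 1,"tx": 0,"ty": 0,"tz": 0,"ax": 0,"ay": 0,"az": 0}])

```text
time_s: 18.85
tcp_pos: [0.5224, 0.0323, 0.0676]
ee_rot: [[0.002, -0.817, 0.577], [0.001, 0.577, 0.817], [-1.0, -0.001, 0.001]]
wrist_force: [-0.4, -0.3, -0.2]
gripper_width: 0.409
```

play_rows(commands=[{"fingers": 1,"tx": 0,"ty": 0,"tz": 0,"ax": 0,"ay": 0,"az": 0},{"fingers": 1,"tx": 0,"ty": 0,"tz": 0,"ax": 0,"ay": 0,"az": 0},{"fingers": 1,"tx": 0,"ty": 0,"tz": 0,"ax": 0,"ay": 0,"az": 0},{"fingers": 1,"tx": 0,"ty": 0,"tz": 0,"ax": 0,"ay": 0,"az": 0},{"fingers": 1,"tx": 0,"ty": 0,"tz": 0,"ax": 0,"ay": 0,"az": 0}])

```text
time_s: 19.27
tcp_pos: [0.5224, 0.032, 0.0671]
ee_rot: [[0.001, -0.817, 0.577], [-0.0, 0.577, 0.817], [-1.0, -0.001, 0.0]]
wrist_force: [1.5, -0.5, 1.2]
gripper_width: 0.238
```

Run:
```python
from h import *
st(); p=viewer.capture("side");save(p,"side9");q=viewer.capture("top");save(q,"top9")
I=p["image"]
g=I.astype(int)
# cavity floors: dark grey blobs inside the mould in side view; print rows near
for rr in range(212,240,2): print(rr,g[rr,308:368].mean(1).astype(int).tolist())
```

```text
t 19.27 tcp [0.5224 0.032  0.0671] zang 54.76 j [ 21.3  23.7 -26.3   0.  -39.9 -56.6] F [ 1.5 -0.5  1.2] w 0.238
212 [34, 33, 35, 35, 35, 34, 35, 35, 34, 35, 37, 33, 35, 33, 29, 28, 28, 29, 26, 23, 25, 24, 23, 20, 21, 21, 19, 19, 19, 19, 20, 21, 20, 20, 20, 21, 21, 23, 19, 19, 19, 21, 20, 19, 19, 19, 37, 68, 72, 72, 72, 71, 72, 72, 72, 72, 72, 72, 71, 72]
214 [33, 32, 33, 34, 34, 34, 34, 34, 35, 35, 34, 35, 34, 35, 34, 34, 35, 34, 36, 36, 35, 35, 35, 36, 35, 37, 36, 32, 35, 35, 30, 28, 28, 28, 25, 24, 26, 31, 28, 28, 27, 26, 26, 21, 20, 36, 69, 73, 72, 72, 72, 72, 72, 72, 71, 72, 71, 71, 72, 72]
216 [94, 82, 84, 70, 63, 64, 66, 55, 49, 51, 52, 45, 38, 38, 38, 32, 32, 32, 34, 33, 33, 34, 34, 34, 34, 33, 34, 34, 34, 34, 35, 35, 35, 34, 34, 35, 35, 34, 34, 34, 35, 34, 38, 38, 41, 46, 50, 53, 59, 61, 65, 65, 66, 68, 69, 72, 71, 72, 72, 72]
218 [88, 88, 89, 90, 89, 88, 89, 90, 91, 90, 90, 89, 90, 90, 90, 89, 80, 82, 84, 73, 63, 63, 57, 59, 50, 50, 51, 44, 37, 38, 32, 32, 32, 32, 33, 33, 33, 33, 32, 35, 34, 35, 34, 34, 36, 35, 34, 34, 34, 34, 34, 34, 33, 33, 35, 53, 70, 72, 72, 71]
220 [71
[... 1959 characters left out ...]
8, 33, 35, 35, 34, 34, 35, 34, 36, 35, 35, 35, 34, 34, 35, 32, 52, 82, 71, 61, 60, 54, 56, 58, 61, 68, 74, 80, 84, 88, 84, 69, 69, 75, 81, 90, 98, 108]
236 [72, 15, 19, 19, 21, 20, 19, 18, 12, 97, 208, 216, 251, 254, 253, 253, 251, 204, 207, 210, 199, 104, 24, 32, 34, 35, 33, 34, 35, 34, 35, 34, 35, 35, 34, 34, 34, 32, 48, 81, 103, 133, 130, 134, 164, 218, 243, 222, 202, 203, 200, 175, 145, 148, 139, 95, 62, 68, 49, 54]
238 [79, 13, 20, 19, 20, 20, 20, 21, 29, 39, 32, 63, 169, 248, 250, 248, 249, 248, 249, 250, 255, 239, 148, 77, 44, 25, 29, 32, 31, 32, 33, 29, 39, 53, 21, 23, 24, 22, 57, 134, 181, 173, 133, 132, 125, 182, 252, 253, 252, 252, 252, 252, 253, 254, 251, 241, 255, 255, 255, 250]
```

```bash
cat > fit.py <<'E'
from h import *
a=np.radians(54.8);X=np.array([np.cos(a),np.sin(a)]);Y=np.array([-X[1],X[0]])
N=np.array([.5839,.1101])
def img(n): return cv2.cvtColor(cv2.imread(f"pics/{n}.png"),cv2.COLOR_BGR2RGB)
def sf(w): d=np.array(w[:2])-N; return (np.array([d@X,d@Y])*1000).round(1)
def nozcol(I):  # nozzle tip columns rows 218-222 by gradient
    return [I[rr,334:348].mean(1).astype(int).tolist() for rr in (219,221,222,223)]
E
python3 - <<'E'
from fit import *
p=viewer.capture("top");q=viewer.capture("side")
for t in "08":
  I=img("top"+t); 
  if t=="8":
    c=I[156:177,293:314].mean(2); print(c.astype(int)[::2])
for t in "078":
  I=img("side"+t);bx=(308,238,340,272) if t!="0" else (300,238,332,272)
  x0,y0,x1,y1=bx;g=I[y0:y1,x0:x1].mean(2);m=(g<48).astype(np.uint8)
  k,l,st_,ce=cv2.connectedComponentsWithStats(m);j=1+st_[1:,4].argmax();print("side knob",t,st_[j]+[x0,y0,0,0,0],ce[j]+[x0,y0])
  print(nozcol(I))
for oy in(20,18,16,14,10,8,6,4):
  w=N+X*(-.1002)+Y*oy/1000
  print(oy,"knob mid col",proj(q,[*w,.061])[0].round(2),"top",proj(p,[*w,.078])[0].round(2),"nozzle",proj(q,[*N,.08])[0].round(2))
E
```

```text
[[253 254 254 254 254 254 253 232 209 249 188 166 167 164 168 167 166 166
  164 162 157]
 [254 254 254 254 254 253 225 245 253 253 245 182 166 167 167 166 166 166
  168 167 167]
 [254 254 254 254 244 214 250 248 246 236 226 168 162 164 166 167 166 167
  166 168 166]
 [254 254 253 233 245 244 201 155 129 122 134 117 122 133 145 164 168 169
  168 168 168]
 [254 250 215 245 237 162 138 144 145 143 140 111 101 105 118 144 163 167
  165 166 166]
 [234 248 253 253 220 156 146 147 146 147 146 139 107 100 104 130 160 167
  166 168 168]
 [248 253 253 253 248 191 149 145 148 147 147 144 139 110 112 152 165 167
  168 167 169]
 [253 253 253 253 253 251 228 178 156 153 150 149 163 195 237 251 249 245
  199 183 171]
 [253 253 253 253 253 253 253 253 251 250 249 249 252 253 253 253 253 253
  253 252 244]
 [252 253 253 253 253 253 253 253 253 253 253 253 253 253 253 253 252 244
  230 208 199]
 [154 211 240 243 215 190 152 135 175 212 199 173 211 239 228 212 202 200
  204 207 211]]
side knob 0 [302 248  22  20 223] [316.20179372 258.08071749]
[[162, 161, 162, 161, 139, 100, 102, 103, 104, 115, 143, 1
[... 824 characters left out ...]
 120, 137, 154, 156, 210, 185], [142, 149, 152, 158, 154, 118, 117, 117, 124, 150, 156, 204, 255, 255]]
20 knob mid col [315.02 257.05] top [352.76 185.94] nozzle [338.69 224.73]
18 knob mid col [316.14 257.22] top [353.32 185.1 ] nozzle [338.69 224.73]
16 knob mid col [317.25 257.39] top [353.88 184.26] nozzle [338.69 224.73]
14 knob mid col [318.37 257.56] top [354.44 183.43] nozzle [338.69 224.73]
10 knob mid col [320.62 257.91] top [355.56 181.76] nozzle [338.69 224.73]
8 knob mid col [321.74 258.08] top [356.11 180.92] nozzle [338.69 224.73]
6 knob mid col [322.87 258.25] top [356.67 180.09] nozzle [338.69 224.73]
4 knob mid col [323.99 258.42] top [357.23 179.26] nozzle [338.69 224.73]
```

Run:
```python
from fit import *
p=viewer.capture("top");q=viewer.capture("side")
print("small cavity (top8)",sf(atz(p,(303,166),.066)),"noz side-ray",sf(atz(q,(340.7,224.6),.08)))
I=img("side7")
for rr in (252,256,260): print("knob",rr,I[rr,310:336].mean(1).astype(int).tolist())
for rr in range(222,243,2): print(rr,I[rr,316:372].mean(1).astype(int).tolist())
for oy in(6,8,10):
  c=N+X*(-10.2)/1000+Y*oy/1000
  f=lambda x,y,z:proj(q,[*(c+X*x/1000+Y*y/1000),z/1000])[0].round(1)
  print(oy,"large",f(-8,-19,66),f(-8,-36,66),f(-8,-2,66),"small",f(12,33,66),"stopL",f(-27,-61,66),"noseedge",f(-27,-61,66),f(27,-61,66),"knob",f(-90,0,61))
```

```text
small cavity (top8) [ 2.8 38.9] noz side-ray [ 1.7 -3.5]
knob 252 [146, 154, 161, 164, 165, 164, 153, 147, 41, 30, 40, 43, 44, 57, 58, 60, 51, 46, 42, 37, 82, 138, 134, 134, 132, 133]
knob 256 [175, 211, 210, 211, 213, 204, 155, 135, 22, 22, 24, 24, 22, 24, 23, 22, 22, 22, 17, 40, 181, 255, 255, 255, 255, 255]
knob 260 [118, 116, 120, 138, 158, 158, 137, 172, 37, 21, 22, 23, 23, 23, 23, 24, 23, 21, 15, 82, 219, 255, 253, 253, 244, 159]
222 [112, 111, 113, 122, 147, 157, 232, 241, 248, 246, 249, 250, 247, 250, 252, 253, 252, 246, 247, 250, 241, 146, 120, 115, 117, 118, 119, 138, 154, 156, 210, 185, 168, 165, 161, 139, 124, 140, 187, 206, 206, 191, 159, 185, 137, 139, 141, 140, 128, 114, 129, 115, 130, 100, 100, 100]
224 [198, 139, 141, 136, 136, 133, 132, 125, 123, 121, 119, 118, 118, 115, 113, 114, 114, 119, 125, 138, 143, 149, 150, 122, 117, 116, 122, 149, 156, 194, 251, 250, 254, 255, 254, 254, 254, 253, 253, 251, 247, 246, 236, 223, 232, 204, 156, 169, 200, 219, 209, 205, 199, 189, 200, 200]
226 [252, 249, 245, 247, 248, 249, 244, 181, 223, 254, 213, 214, 212, 213, 204, 148, 146, 
[... 2213 characters left out ...]
, 131, 131, 132, 133, 131, 130, 130, 130, 129, 125, 128, 133, 156, 183, 149, 149, 139, 127, 128, 133, 145, 130, 137, 119, 119, 132, 149, 165, 233, 241, 247, 245, 248, 234, 145, 140, 160, 224, 254, 252, 251, 250, 250, 250, 245, 228, 240, 248, 254, 253, 180, 123]
6 large [343.2 236.5] [352.3 237.7] [334.3 235.2] small [318.7 228.2] stopL [364.1 244.3] noseedge [364.1 244.3] [368.7 231.4] knob [322.9 258.3]
8 large [342.2 236.3] [351.2 237.6] [333.2 235.1] small [317.7 228.1] stopL [363.  244.1] noseedge [363.  244.1] [367.6 231.3] knob [321.7 258.1]
10 large [341.1 236.2] [350.1 237.4] [332.2 234.9] small [316.6 228. ] stopL [361.9 243.9] noseedge [361.9 243.9] [366.6 231.1] knob [320.6 257.9]
```

play_rows(commands=[{"fingers": 1,"tx": 0,"ty": 0.001,"tz": 0.002,"ax": 0,"ay": 0,"az": 0},{"fingers": 1,"tx": 0,"ty": 0.0035,"tz": 0.006,"ax": 0,"ay": 0,"az": 0},{"fingers": 1,"tx": 0,"ty": 0.0065,"tz": 0.011,"ax": 0,"ay": 0,"az": 0},{"fingers": 1,"tx": 0,"ty": 0.01,"tz": 0.0165,"ax": 0,"ay": 0,"az": 0},{"fingers": 1,"tx": 0,"ty": 0.013,"tz": 0.0215,"ax": 0,"ay": 0,"az": 0}])

```text
time_s: 19.98
tcp_pos: [0.5229, 0.0494, 0.067]
ee_rot: [[-0.002, -0.817, 0.577], [-0.003, 0.577, 0.817], [-1.0, -0.0, -0.003]]
wrist_force: [1.0, -8.8, 4.1]
gripper_width: 0.24
```

play_rows(commands=[{"fingers": 1,"tx": 0,"ty": 0.001,"tz": 0.0015,"ax": 0,"ay": 0,"az": 0},{"fingers": 1,"tx": 0,"ty": 0.0014,"tz": 0.0022,"ax": 0,"ay": 0,"az": 0},{"fingers": 1,"tx": 0,"ty": 0.0014,"tz": 0.0022,"ax": 0,"ay": 0,"az": 0}])

```text
time_s: 20.23
tcp_pos: [0.5231, 0.0516, 0.0671]
ee_rot: [[-0.001, -0.817, 0.577], [-0.002, 0.577, 0.817], [-1.0, -0.0, -0.003]]
wrist_force: [1.4, -7.6, 4.7]
gripper_width: 0.24
```

Run:
```python
from fit import *
s=st(); print("moved",(np.array([(s["tcp_pos"][:2]-[.5224,.032])@X,(s["tcp_pos"][:2]-[.5224,.032])@Y])*1000).round(1))
```

```text
t 20.23 tcp [0.5231 0.0516 0.0671] zang 54.77 j [ 23.4  23.9 -25.9   0.1 -40.2 -58.7] F [ 1.4 -7.6  4.7] w 0.24
moved [16.4 10.7]
```

play_rows(commands=[{"fingers": 1,"tx": 0,"ty": 0,"tz": 0.0019,"ax": 0,"ay": 0,"az": 0},{"fingers": 1,"tx": 0,"ty": 0,"tz": 0.0019,"ax": 0,"ay": 0,"az": 0}])

```text
time_s: 20.4
tcp_pos: [0.5239, 0.0526, 0.0671]
ee_rot: [[-0.002, -0.817, 0.577], [-0.002, 0.577, 0.817], [-1.0, 0.0, -0.003]]
wrist_force: [1.6, -6.6, 4.4]
gripper_width: 0.242
```

play_rows(commands=[{"fingers": -0.4,"tx": 0,"ty": 0,"tz": 0,"ax": 0,"ay": 0,"az": 0},{"fingers": -0.4,"tx": 0,"ty": 0,"tz": 0,"ax": 0,"ay": 0,"az": 0},{"fingers": -0.4,"tx": 0,"ty": 0,"tz": 0,"ax": 0,"ay": 0,"az": 0},{"fingers": -0.4,"tx": 0,"ty": 0,"tz": 0,"ax": 0,"ay": 0,"az": 0},{"fingers": -0.4,"tx": 0,"ty": 0,"tz": 0,"ax": 0,"ay": 0,"az": 0}])

```text
time_s: 20.82
tcp_pos: [0.524, 0.0544, 0.0665]
ee_rot: [[-0.001, -0.817, 0.577], [0.0, 0.577, 0.817], [-1.0, 0.001, -0.0]]
wrist_force: [-0.1, -0.5, -0.3]
gripper_width: 0.535
```

play_rows(commands=[{"fingers": -0.4,"tx": -0.03,"ty": 0,"tz": 0,"ax": 0,"ay": 0,"az": 0},{"fingers": -0.4,"tx": -0.065,"ty": 0,"tz": 0,"ax": 0,"ay": 0,"az": 0},{"fingers": -0.4,"tx": -0.1,"ty": 0,"tz": 0,"ax": 0,"ay": 0,"az": 0},{"fingers": -0.4,"tx": -0.1,"ty": 0.025,"tz": -0.04,"ax": 0,"ay": 0,"az": 0},{"fingers": -0.4,"tx": -0.1,"ty": 0.05,"tz": -0.08,"ax": 0,"ay": 0,"az": 0}])

```text
time_s: 21.23
tcp_pos: [0.4603, 0.0276, 0.1431]
ee_rot: [[0.004, -0.817, 0.577], [0.002, 0.577, 0.817], [-1.0, -0.002, 0.004]]
wrist_force: [-1.7, -0.3, -0.6]
gripper_width: 0.698
```

play_rows(commands=[{"fingers": -0.4,"tx": 0,"ty": 0,"tz": 0,"ax": 0,"ay": 0,"az": 0},{"fingers": -0.4,"tx": 0,"ty": 0,"tz": 0,"ax": 0,"ay": 0,"az": 0}])

```text
time_s: 21.4
tcp_pos: [0.4573, 0.0261, 0.142]
ee_rot: [[-0.0, -0.817, 0.577], [0.0, 0.577, 0.817], [-1.0, 0.0, -0.0]]
wrist_force: [1.1, -0.5, 0.6]
gripper_width: 0.7
```

```bash
cat > pk.py <<'E'
from fit import *
import sys
tag=sys.argv[1];oxs=float(sys.argv[2]);oys=float(sys.argv[3])
st();q=viewer.capture("side");save(q,"side"+tag);p=viewer.capture("top");save(p,"top"+tag)
A=cv2.imread(f"pics/side{tag}.png")[190:275,300:380];f=7
A=cv2.resize(A,None,fx=f,fy=f,interpolation=cv2.INTER_CUBIC)
# overlay: N as the side camera sees it
Ns=atz(q,(340.7,224.6),.08)[:2]
c=Ns+X*oxs/1000+Y*oys/1000
def cir(x,y,z,rad,col):
    P=[[*(c+X*(x+rad*np.cos(t))/1000+Y*(y+rad*np.sin(t))/1000),z/1000] for t in np.linspace(0,6.283,40)]
    cv2.polylines(A,[((proj(q,P)-[300,190]+.5)*f-.5).astype(np.int32)],True,col,1)
cir(-8,-19,66,17,(0,0,255));cir(12,33,66,11,(0,255,0));cir(-90,0,78,11,(255,0,255))
cir(-oxs,-oys,66,3,(255,0,0))
cv2.imwrite(f"pics/pk{tag}.png",A)
I=img("side"+tag)
for rr in (254,258,262): print("knob",rr,I[rr,300:340].mean(1).astype(int).tolist())
for rr in range(224,242,2): print(rr,I[rr,312:366].mean(1).astype(int).tolist())
P=lambda x,y,z:proj(q,[*(c+X*x/1000+Y*y/1000),z/1000])[0].round(1)
print("pred knob",P(-90,0,61),"large edges",P(-8,-36,66),P(-8,-2,66),P(-25,-19,66),P(9,-19,66),"small",P(12,22,66),P(12,44,66),P(1,33,66),P(23,33,66))
E
python3 pk.py L 8 19
```

```text
t 21.4 tcp [0.4573 0.0261 0.142 ] zang 54.75 j [ 23.7  12.  -30.3  -0.  -47.8 -58.9] F [ 1.1 -0.5  0.6] w 0.7
knob 254 [64, 68, 169, 255, 255, 253, 250, 249, 249, 249, 250, 251, 230, 143, 159, 11, 21, 24, 23, 23, 23, 24, 23, 22, 17, 22, 168, 255, 254, 253, 254, 230, 137, 167, 168, 170, 159, 101, 94, 96]
knob 258 [168, 174, 206, 224, 245, 248, 247, 249, 248, 249, 183, 198, 255, 255, 255, 129, 13, 22, 24, 22, 23, 23, 23, 19, 46, 128, 230, 255, 254, 234, 146, 164, 163, 161, 162, 161, 158, 192, 248, 250]
knob 262 [126, 119, 13, 17, 19, 19, 18, 17, 15, 18, 33, 34, 88, 163, 172, 166, 117, 47, 29, 14, 16, 14, 25, 68, 120, 213, 255, 243, 144, 158, 192, 250, 250, 253, 254, 253, 250, 252, 252, 252]
224 [18, 14, 51, 119, 126, 125, 124, 124, 119, 126, 194, 249, 252, 251, 251, 251, 251, 252, 253, 254, 254, 254, 255, 253, 156, 161, 157, 126, 116, 114, 122, 150, 157, 171, 197, 139, 140, 136, 136, 134, 132, 127, 126, 123, 121, 119, 119, 116, 114, 113, 111, 114, 126, 145]
226 [18, 11, 73, 169, 171, 155, 174, 177, 206, 236, 245, 252, 251, 251, 251, 251, 252, 253, 253, 246, 248, 249, 241, 154, 159, 161
[... 1510 characters left out ...]
 [140, 134, 133, 132, 132, 132, 132, 133, 132, 132, 131, 132, 132, 132, 132, 132, 131, 130, 130, 129, 129, 126, 129, 136, 147, 152, 153, 153, 141, 129, 130, 130, 130, 128, 126, 120, 122, 142, 157, 182, 239, 245, 248, 245, 245, 244, 246, 248, 245, 190, 229, 255, 255, 247]
240 [131, 129, 129, 130, 129, 129, 128, 128, 130, 131, 131, 132, 133, 134, 134, 134, 134, 133, 134, 134, 133, 134, 133, 133, 133, 133, 132, 132, 132, 132, 132, 132, 131, 131, 131, 128, 131, 144, 166, 152, 152, 151, 139, 127, 130, 132, 129, 148, 192, 237, 255, 255, 252, 129]
pred knob [320.3 252.1] large edges [349.2 232.4] [331.6 230. ] [338.5 235.1] [342.2 227.5] small [321.9 224.1] [311.  222.6] [315.  225.7] [317.8 221.1]
```

Run:
```python
from fit import *
p=viewer.capture("top");I=img("topL")
w=N+X*.020+Y*.052;c=proj(p,[*w,.066])[0];print("pred",c)
u,v=c.round().astype(int)
print(u-12,v-10);print(I[v-10:v+11,u-12:u+13].mean(2).astype(int))
w=[*(N+X*(-.082)+Y*.019),.078];c=proj(p,w)[0];print("pred knob",c);u,v=c.round().astype(int)
g=I[v-14:v+15,u-14:u+15].mean(2);m=(g<85).astype(np.uint8);k,l,s_,ce=cv2.connectedComponentsWithStats(m);j=1+s_[1:,4].argmax();print("knob",s_[j],ce[j]+[u-14,v-14],sf(atz(p,ce[j]+[u-14,v-14],.078)))
```

```text
pred [292.04631213 166.59479496]
280 157
[[253 250 253 254 254 254 254 254 251 218 246 253 253 253 253 253 253 253
  253 253 253 253 252 199 166]
 [252 253 254 254 254 254 254 253 234 246 253 253 253 253 253 253 253 253
  253 253 253 253 253 245 181]
 [252 253 254 254 254 254 253 236 247 252 252 247 247 250 250 253 253 253
  253 253 253 253 253 251 187]
 [253 254 254 254 254 254 244 208 250 246 225 204 196 205 211 236 250 253
  253 253 253 253 253 252 186]
 [249 254 254 254 254 253 222 244 244 208 154 141 135 137 143 171 217 246
  253 253 253 253 253 251 189]
 [217 253 254 254 253 231 245 248 202 144 137 137 134 136 136 133 152 215
  252 253 253 253 253 252 202]
 [195 253 254 254 241 212 250 230 152 136 142 142 143 143 141 137 138 166
  245 253 253 253 253 253 245]
 [249 254 254 252 222 246 249 191 143 145 144 142 145 143 145 141 142 143
  217 252 253 253 253 253 251]
 [254 254 253 236 248 253 249 174 146 146 144 145 144 144 144 144 143 145
  196 252 253 253 253 253 253]
 [254 253 238 248 253 253 251 190 147 144 145 145 145 146 144 142 142 153
  221 253 253 253 253 253 253]
 [254 250
[... 611 characters left out ...]
 253 253]
 [187 237 252 253 253 253 253 253 253 253 253 253 253 253 253 253 253 253
  253 253 253 253 253 253 253]
 [137 170 222 246 253 253 253 253 253 253 253 253 253 253 253 253 253 253
  253 253 253 253 253 253 253]
 [147 140 151 193 240 253 253 253 253 253 253 253 253 253 253 253 253 253
  253 253 253 253 253 253 247]
 [147 151 145 170 241 252 251 253 253 253 253 253 253 253 253 253 253 253
  253 253 253 253 248 225 183]
 [122 128 158 229 251 253 252 247 253 253 253 253 253 253 253 253 253 253
  253 253 253 253 204 141 111]]
pred knob [345.20304407 180.33342158]Traceback (most recent call last):
  File "<stdin>", line 7, in <module>
ValueError: attempt to get argmax of an empty sequence
```

play_rows(commands=[{"fingers": -0.4,"tx": 0,"ty": -0.017,"tz": 0.027,"ax": 0,"ay": 0,"az": 0},{"fingers": -0.4,"tx": 0,"ty": -0.034,"tz": 0.054,"ax": 0,"ay": 0,"az": 0},{"fingers": -0.4,"tx": 0,"ty": -0.05,"tz": 0.08,"ax": 0,"ay": 0,"az": 0},{"fingers": -0.4,"tx": 0,"ty": -0.05,"tz": 0.08,"ax": 0,"ay": 0,"az": 0},{"fingers": -0.4,"tx": 0,"ty": -0.05,"tz": 0.08,"ax": 0,"ay": 0,"az": 0}])

```text
time_s: 21.97
tcp_pos: [0.5256, 0.0548, 0.1409]
ee_rot: [[-0.001, -0.817, 0.577], [-0.0, 0.577, 0.817], [-1.0, 0.001, -0.001]]
wrist_force: [-0.1, -0.5, -0.8]
gripper_width: 0.701
```

play_rows(commands=[{"fingers": -0.4,"tx": 0.025,"ty": 0,"tz": 0,"ax": 0,"ay": 0,"az": 0},{"fingers": -0.4,"tx": 0.05,"ty": 0,"tz": 0,"ax": 0,"ay": 0,"az": 0},{"fingers": -0.4,"tx": 0.075,"ty": 0,"tz": 0,"ax": 0,"ay": 0,"az": 0},{"fingers": -0.4,"tx": 0.1,"ty": 0,"tz": 0,"ax": 0,"ay": 0,"az": 0},{"fingers": -0.4,"tx": 0.1,"ty": 0,"tz": 0,"ax": 0,"ay": 0,"az": 0}])

```text
time_s: 22.38
tcp_pos: [0.5212, 0.0531, 0.0633]
ee_rot: [[-0.008, -0.816, 0.578], [-0.002, 0.578, 0.816], [-1.0, 0.005, -0.007]]
wrist_force: [0.9, -0.7, -0.8]
gripper_width: 0.701
```

play_rows(commands=[{"fingers": 1,"tx": 0,"ty": 0,"tz": 0,"ax": 0,"ay": 0,"az": 0},{"fingers": 1,"tx": 0,"ty": 0,"tz": 0,"ax": 0,"ay": 0,"az": 0},{"fingers": 1,"tx": 0,"ty": 0,"tz": 0,"ax": 0,"ay": 0,"az": 0},{"fingers": 1,"tx": 0,"ty": 0,"tz": 0,"ax": 0,"ay": 0,"az": 0},{"fingers": 1,"tx": 0,"ty": 0,"tz": 0,"ax": 0,"ay": 0,"az": 0}])

```text
time_s: 22.8
tcp_pos: [0.5247, 0.0542, 0.0678]
ee_rot: [[0.002, -0.817, 0.577], [0.001, 0.577, 0.817], [-1.0, -0.001, 0.002]]
wrist_force: [-0.7, 0.5, 0.3]
gripper_width: 0.408
```

play_rows(commands=[{"fingers": 1,"tx": 0,"ty": 0,"tz": 0,"ax": 0,"ay": 0,"az": 0},{"fingers": 1,"tx": 0,"ty": 0,"tz": 0,"ax": 0,"ay": 0,"az": 0},{"fingers": 1,"tx": 0,"ty": 0,"tz": 0,"ax": 0,"ay": 0,"az": 0},{"fingers": 1,"tx": 0,"ty": 0,"tz": 0,"ax": 0,"ay": 0,"az": 0},{"fingers": 1,"tx": 0,"ty": 0,"tz": 0,"ax": 0,"ay": 0,"az": 0}])

```text
time_s: 23.22
tcp_pos: [0.5247, 0.054, 0.0672]
ee_rot: [[0.001, -0.817, 0.577], [-0.0, 0.577, 0.817], [-1.0, -0.001, 0.0]]
wrist_force: [1.1, -1.4, 2.2]
gripper_width: 0.243
```

play_rows(commands=[{"fingers": 1,"tx": 0,"ty": -0.001,"tz": -0.0004,"ax": 0,"ay": 0,"az": 0},{"fingers": 1,"tx": 0,"ty": -0.004,"tz": -0.0015,"ax": 0,"ay": 0,"az": 0},{"fingers": 1,"tx": 0,"ty": -0.008,"tz": -0.003,"ax": 0,"ay": 0,"az": 0},{"fingers": 1,"tx": 0,"ty": -0.013,"tz": -0.005,"ax": 0,"ay": 0,"az": 0},{"fingers": 1,"tx": 0,"ty": -0.018,"tz": -0.007,"ax": 0,"ay": 0,"az": 0}])

```text
time_s: 23.63
tcp_pos: [0.5332, 0.0442, 0.0672]
ee_rot: [[0.003, -0.817, 0.577], [0.003, 0.577, 0.817], [-1.0, -0.0, 0.004]]
wrist_force: [-1.7, 9.5, 3.1]
gripper_width: 0.241
```

play_rows(commands=[{"fingers": 1,"tx": 0,"ty": -0.005,"tz": -0.002,"ax": 0,"ay": 0,"az": 0},{"fingers": 1,"tx": 0,"ty": -0.01,"tz": -0.004,"ax": 0,"ay": 0,"az": 0},{"fingers": 1,"tx": 0,"ty": -0.015,"tz": -0.006,"ax": 0,"ay": 0,"az": 0},{"fingers": 1,"tx": 0,"ty": -0.02,"tz": -0.008,"ax": 0,"ay": 0,"az": 0},{"fingers": 1,"tx": 0,"ty": -0.025,"tz": -0.01,"ax": 0,"ay": 0,"az": 0}])

```text
time_s: 24.05
tcp_pos: [0.5442, 0.0272, 0.0672]
ee_rot: [[0.003, -0.817, 0.577], [0.003, 0.577, 0.817], [-1.0, -0.0, 0.004]]
wrist_force: [-1.7, 8.5, 3.6]
gripper_width: 0.245
```

play_rows(commands=[{"fingers": 1,"tx": 0,"ty": -0.005,"tz": -0.002,"ax": 0,"ay": 0,"az": 0},{"fingers": 1,"tx": 0,"ty": -0.01,"tz": -0.004,"ax": 0,"ay": 0,"az": 0},{"fingers": 1,"tx": 0,"ty": -0.016,"tz": -0.006,"ax": 0,"ay": 0,"az": 0},{"fingers": 1,"tx": 0,"ty": -0.021,"tz": -0.008,"ax": 0,"ay": 0,"az": 0},{"fingers": 1,"tx": 0,"ty": -0.025,"tz": -0.01,"ax": 0,"ay": 0,"az": 0}])

```text
time_s: 24.47
tcp_pos: [0.5552, 0.0102, 0.0672]
ee_rot: [[0.002, -0.817, 0.577], [0.003, 0.577, 0.817], [-1.0, -0.0, 0.004]]
wrist_force: [-1.3, 9.5, 4.1]
gripper_width: 0.245
```

play_rows(commands=[{"fingers": 1,"tx": 0,"ty": -0.0015,"tz": -0.0003,"ax": 0,"ay": 0,"az": 0},{"fingers": 1,"tx": 0,"ty": -0.002,"tz": -0.0003,"ax": 0,"ay": 0,"az": 0},{"fingers": 1,"tx": 0,"ty": -0.002,"tz": -0.0003,"ax": 0,"ay": 0,"az": 0}])

```text
time_s: 24.72
tcp_pos: [0.5562, 0.009, 0.0672]
ee_rot: [[0.002, -0.817, 0.577], [0.003, 0.577, 0.817], [-1.0, -0.0, 0.004]]
wrist_force: [-1.7, 7.4, 3.5]
gripper_width: 0.243
```

Run:
```python
from fit import *
s=st(); print("moved",(np.array([(s["tcp_pos"][:2]-[.5247,.054])@X,(s["tcp_pos"][:2]-[.5247,.054])@Y])*1000).round(1))
```

```text
t 24.72 tcp [0.5562 0.009  0.0672] zang 54.76 j [ 17.6  26.2 -21.7  -0.2 -42.  -52.7] F [-1.7  7.4  3.5] w 0.243
moved [-18.6 -51.6]
```

play_rows(commands=[{"fingers": 1,"tx": 0,"ty": -0.0006,"tz": -0.0019,"ax": 0,"ay": 0,"az": 0},{"fingers": 1,"tx": 0,"ty": -0.0006,"tz": -0.0019,"ax": 0,"ay": 0,"az": 0},{"fingers": 1,"tx": 0,"ty": -0.0006,"tz": -0.0019,"ax": 0,"ay": 0,"az": 0}])

```text
time_s: 24.97
tcp_pos: [0.5557, 0.0077, 0.0672]
ee_rot: [[0.002, -0.817, 0.577], [0.003, 0.577, 0.817], [-1.0, -0.0, 0.004]]
wrist_force: [-1.3, 8.1, 3.7]
gripper_width: 0.237
```

play_rows(commands=[{"fingers": -0.4,"tx": 0,"ty": 0,"tz": 0,"ax": 0,"ay": 0,"az": 0},{"fingers": -0.4,"tx": 0,"ty": 0,"tz": 0,"ax": 0,"ay": 0,"az": 0},{"fingers": -0.4,"tx": 0,"ty": 0,"tz": 0,"ax": 0,"ay": 0,"az": 0},{"fingers": -0.4,"tx": 0,"ty": 0,"tz": 0,"ax": 0,"ay": 0,"az": 0},{"fingers": -0.4,"tx": 0,"ty": 0,"tz": 0,"ax": 0,"ay": 0,"az": 0}])

```text
time_s: 25.38
tcp_pos: [0.5546, 0.0053, 0.0665]
ee_rot: [[-0.001, -0.817, 0.577], [-0.0, 0.577, 0.817], [-1.0, 0.001, -0.001]]
wrist_force: [-0.6, -0.3, -0.1]
gripper_width: 0.533
```

play_rows(commands=[{"fingers": -0.4,"tx": -0.03,"ty": 0,"tz": 0,"ax": 0,"ay": 0,"az": 0},{"fingers": -0.4,"tx": -0.065,"ty": 0,"tz": 0,"ax": 0,"ay": 0,"az": 0},{"fingers": -0.4,"tx": -0.1,"ty": 0,"tz": 0,"ax": 0,"ay": 0,"az": 0},{"fingers": -0.4,"tx": -0.11,"ty": 0.04,"tz": -0.03,"ax": 0,"ay": 0,"az": 0},{"fingers": -0.4,"tx": -0.12,"ty": 0.08,"tz": -0.06,"ax": 0,"ay": 0,"az": 0}])

```text
time_s: 25.8
tcp_pos: [0.4808, 0.0036, 0.1578]
ee_rot: [[0.003, -0.816, 0.578], [0.001, 0.578, 0.816], [-1.0, -0.002, 0.002]]
wrist_force: [-0.1, 0.4, 0.3]
gripper_width: 0.693
```

play_rows(commands=[{"fingers": -0.4,"tx": 0,"ty": 0.04,"tz": -0.03,"ax": 0,"ay": 0,"az": 0},{"fingers": -0.4,"tx": 0,"ty": 0.08,"tz": -0.06,"ax": 0,"ay": 0,"az": 0},{"fingers": -0.4,"tx": 0,"ty": 0.08,"tz": -0.06,"ax": 0,"ay": 0,"az": 0},{"fingers": -0.4,"tx": 0,"ty": 0.08,"tz": -0.06,"ax": 0,"ay": 0,"az": 0}])

```text
time_s: 26.13
tcp_pos: [0.4031, 0.0008, 0.1571]
ee_rot: [[0.0, -0.817, 0.576], [0.0, 0.576, 0.817], [-1.0, -0.0, 0.0]]
wrist_force: [0.4, 1.0, 0.3]
gripper_width: 0.704
```

```bash
python3 pk.py S -12 -33
```

```text
t 26.13 tcp [0.4031 0.0008 0.1571] zang 54.8 j [ 23.5   5.4 -35.9  -0.  -48.7 -58.7] F [0.4 1.  0.3] w 0.704
knob 254 [65, 65, 66, 66, 65, 66, 66, 66, 66, 67, 66, 79, 115, 114, 113, 113, 112, 112, 114, 135, 166, 160, 162, 164, 165, 160, 154, 158, 153, 150, 150, 145, 137, 138, 134, 133, 134, 132, 132, 133]
knob 258 [219, 252, 250, 251, 252, 253, 254, 255, 254, 242, 239, 213, 195, 192, 184, 186, 90, 92, 80, 73, 65, 65, 65, 66, 67, 67, 67, 64, 75, 106, 100, 67, 87, 125, 93, 102, 101, 105, 113, 113]
knob 262 [123, 123, 124, 124, 123, 122, 121, 119, 115, 115, 121, 142, 169, 202, 222, 238, 247, 250, 242, 150, 153, 155, 156, 154, 154, 155, 152, 141, 154, 158, 156, 189, 247, 246, 249, 253, 255, 254, 153, 160]
224 [196, 198, 201, 202, 200, 200, 198, 196, 197, 198, 199, 189, 139, 128, 125, 117, 115, 109, 114, 125, 132, 141, 150, 151, 151, 148, 144, 124, 117, 115, 124, 152, 154, 188, 250, 250, 255, 254, 254, 253, 243, 244, 245, 237, 232, 231, 216, 179, 178, 186, 200, 194, 204, 202]
226 [203, 203, 203, 203, 202, 204, 203, 202, 203, 203, 202, 194, 142, 130, 131, 130, 129, 136, 146, 140, 136, 136,
[... 1539 characters left out ...]
 [124, 124, 125, 136, 135, 138, 158, 154, 172, 249, 245, 248, 250, 251, 250, 233, 133, 151, 223, 254, 252, 252, 252, 251, 243, 246, 247, 221, 222, 221, 203, 191, 195, 196, 165, 179, 213, 233, 254, 253, 251, 250, 250, 250, 251, 249, 222, 149, 113, 115, 117, 118, 121, 121]
240 [160, 161, 192, 253, 250, 239, 208, 191, 143, 129, 122, 119, 123, 116, 114, 128, 160, 187, 230, 237, 245, 243, 246, 248, 244, 251, 251, 252, 252, 252, 252, 251, 251, 251, 251, 251, 249, 249, 249, 250, 250, 246, 250, 252, 249, 225, 164, 163, 143, 132, 128, 117, 119, 120]
pred knob [347.1 262. ] large edges [375.3 240.9] [356.8 238.4] [364.5 243.8] [367.5 235.6] small [346.1 232. ] [334.7 230.4] [339.2 233.7] [341.5 228.8]
```

View pics/pkS.png

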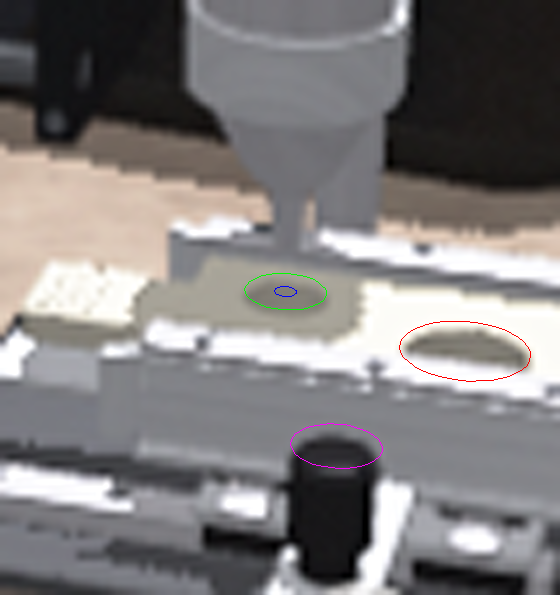

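Run:
```python
from fit import *
p=viewer.capture("top");q=viewer.capture("side")
for t,o in(("0",(-10.2,12.5)),("7",(-9.8,4.5)),("S",(-11,-36.5))):
    I=img("top"+t);w=[*(N+X*(-90+o[0])/1000+Y*o[1]/1000),.078];c=proj(p,w)[0];u,v=c.round().astype(int)
    g=I[v-12:v+13,u-12:u+13].mean(2);m=(g<80).astype(np.uint8);k,l,s_,ce=cv2.connectedComponentsWithStats(m)
    if k>1:
        j=1+s_[1:,4].argmax();e=ce[j]+[u-12,v-12];print(t,s_[j],e.round(1),"pred",c.round(1),sf(atz(p,e,.072)))
# rails holes/lip: tongue & mould edges in the final picture; bystanders
for n in("pepper_jar","salt_shaker"):
    print(n,spotter.find_in(n,p)[0]["uv"],spotter.find_in(n,q)[0]["uv"])
```

```text
S [ 6 14  8  6 22] [365.7 168.3] pred [368.7 162.7] [-102.1  -25.4]Traceback (most recent call last):
  File "<stdin>", line 10, in <module>
IndexError: list index out of range
```

Run:
```python
from fit import *
p=viewer.capture("top");q=viewer.capture("side")
f=8
G=lambda n:cv2.resize(cv2.cvtColor(cv2.imread(f"pics/{n}.png"),cv2.COLOR_BGR2GRAY),None,fx=f,fy=f,interpolation=cv2.INTER_CUBIC)
A=G("top0");T=A[int(177*f):int(191*f),int(346*f):int(360*f)]
for n in("top7","topS"):
    B=G(n);B0=B[int(145*f):int(195*f),int(340*f):int(385*f)];m=cv2.matchTemplate(B0,T,cv2.TM_CCOEFF_NORMED)
    y,x=np.unravel_index(m.argmax(),m.shape);d=np.array([x/f+340-346,y/f+145-177])
    a=atz(p,(353.1,184),.078);b=atz(p,np.array([353.1,184])+d,.078);D=(b-a)[:2]*1000
    print(n,m.max().round(3),d,"carriage moved X,Y",(D@X).round(1),(D@Y).round(1))
for n in("pepper_jar","salt_shaker"):
    print(n,[x["uv"] for x in spotter.find_in(n,p)],[x["uv"] for x in spotter.find_in(n,q)])
```

```text
top7 0.976 [ 2.625 -4.   ] carriage moved X,Y 0.1 -9.5
topS 0.972 [ 14.875 -20.   ] carriage moved X,Y -2.5 -49.9
pepper_jar [[156.8, 219.9]] [[229.0, 203.2]]
salt_shaker [] [[348.8, 302.2], [342.8, 246.8]]
```

```bash
python3 -c "
from h import *
st();print(job.finish_job())"
```

```text
t 26.73 tcp [0.4051 0.0014 0.1566] zang 54.75 j [ 23.4   5.7 -35.7  -0.  -48.7 -58.7] F [-0.7 -0.2  0.2] w 0.703
the job is handed in; nothing more can be done
None
```

The job was carried out in the order asked and handed in at about 27 s, with the robot touching nothing. No verdict was reported.

- **Loading:** I set the mould on the ledge with about 27 mm of its plain end in the guide and let go. I then took it by the tongue and slid it in until the force rose and the carriage began to move with it.
- **Nozzle positions:** I moved the carriage by its knob to the large cavity and kept it still there for about 3 s. I then moved on to the small cavity, let go and backed off.

**Last checks**
- In the side picture the small cavity lies under the nozzle. Both cavities sit where a fully home mould would put them, to about 1 mm.
- The top camera's tracking of the knob puts the carriage within about 1 mm of its target, with perhaps 1.5 mm uncertainty across the guide (stand x).
- The nozzle's position came out about 3.5 mm different along the guide between the top and side cameras. I relied on the side view, where the nozzle tip and the cavities show together.
- I planned no contact with either bystander, but the final images do not fully confirm that they are unmoved. The network did not find the salt shaker in the last top picture, and in the side picture its point was about 3 px off. The pepper jar's point in the side picture moved by some 16 px, while in the top picture it stayed within 2 px. I took these for the arm partly hiding them and network error, but did not check further.

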